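# Walk the salt-and-pepper mill home end over end

### The arm

A 6-joint arm with a two-finger parallel gripper is mounted at the origin on the work surface. World frame = base frame: x ahead of the robot, y to its left, z up, the work surface at z = 0. Lengths are in m, angles in degrees, forces in N, time in s.
With the tool pointing down it reaches from about 0.4 to 0.825 m from the base axis. Payload 7 kg.
Tool frame: the origin (TCP) lies on the centre line of the jaws, within the pads' length; the fingertips stand 17 mm ahead of it and the grasp point (between the pads) lies 2 mm behind it; z points along the fingers, y is the direction in which the jaws open and shut (so a half turn about z gives the same grasp; the last joint's range is limited). The gripper opens to 88 mm and grips with 3 to 60 N. Pads are 19 mm wide; open, the fingers measure 130 mm over their backs; the gripper's body (78 mm by 193 mm) begins 47 mm behind the grasp point.
Start: joints at [-55.628, 20.546, 0.682, 0, -70.136, -16.507], TCP at [0.207, -0.642, 0.244] pointing down, gripper open.
Joint ranges: [-176.03, 176.03], [-82.01, 121.73], [-58.28, 71.71], [-173.87, 95.51], [-174.79, -0.11], [-173.66, 173.66]. Speed limits (degrees/s): [136.94, 136.94, 172.46, 180, 180, 180].

### API

Orientations are given as [roll, pitch, yaw] about the fixed x, y, z axes, in that order (R = Rz(yaw) Ry(pitch) Rx(roll)).
In Python, from plant import telemetry, vision, close_job, recognise, silhouettes, place_of gives the robot as it stands.
- The arm moves only by the shell command python3 -m handwheel 'ROWS'. ROWS is JSON, a list that holds one entry, the list of rows, each a list of 5 numbers: the shift along the tool's x, y, z in m, then the turn about the tool's z in rad, then the closure, from 0 (fully open) to 1 (shut). In form: [[[tx, ty, tz, yaw, gripper], ...]]. A call has 1 to 20 rows; each row shifts and turns the commanded pose from where the row before left it, along the tool's axes as they then stand; what a row does not reach is not made up. A row lasts 1/12 s, in which the tool goes at most 41.7 mm and 7.16 degrees, less where a joint would pass 70% of its speed; a pose out of reach is approached as far as the arm can. A call with a gripper value outside its range is refused whole. The fingers move at their own pace and stop on an object; the grip force is fixed at half the most. Time passes only in rows, so rows that do not move let the fingers close. It gives the time, the measured TCP pose, the force and the opening at its end, in the units of the state.
- telemetry.get_obs(): the state, without advancing time (a new reading comes with each control period).
- vision.snapshot(name): name is "side" or "top" or "wrist"; returns a dict with "color" (480x640x3 uint8, red, green, blue), "mtx" (3x3 intrinsics, pixels), "cam_to_world" (4x4, takes a point from camera to world coordinates); the wrist camera has in their place "tool_from_camera" (4x4, takes a point from camera to tool coordinates, whose origin is the TCP and whose axes are the flange's). Camera axes: x right, y down, z forward; pixel columns grow to the right and rows downward; lengths in m; the calibration is good to about 2 mm. A picture is of the moment at which its call begins: read the wrist's pose just before it. There is no depth.
- close_job(): hands the job in, once; it reports no verdict.
Trained networks look in a picture, given as the dict that the camera call returned (one of the last four; its "shot" number tells which), for a name from the list of things; names that differ only in an ending like _2 or _b are one class to them, and where a whole thing is asked for, a point or a joint stands for the part that bears it (a point fixed in the world has none). Each returns a list of dicts, best first, with "conf" (0 to 1); they miss things now and then, are a little off and sometimes report something else, mostly with a low value. They report only what shows in the picture. A call takes as long as a camera call.
- recognise(name, picture): "xy" ([column, row] in pixels, amid what is visible of it).
- silhouettes(name, picture): "region" (480x640 bool, what is visible of it) and "xy" ([column, row] in pixels, amid what is visible of it).
- place_of(name, picture): "xy" ([column, row] in pixels: a listed point, or the origin of a listed thing).
The state is a dict: "clock": time; "joint_pos": joint angles; "qvel": joint speeds; "tau": joint torques, N m; "tool_pos": TCP position; "orientation": TCP orientation; "force": force on the tool from outside, world axes, zero at the start; "moment": the same for the moment, N m; "opening": finger opening in m.
Only numpy, scipy, OpenCV 4.12 (cv2) and the standard library are available. Lean on these libraries where they do the work, as an engineer would, in place of code of your own. Each camera call takes 0.05 s, during which the arm holds its last target.

### The job

The double-ended salt-and-pepper mill lies on the counter, pointing towards its cork mat. Walk it home end over end: tip it up to stand still for a moment on the end nearer the mat, lay it over towards the mat so that it lies upside down, then tip it up about its other end so that it stands by itself, released, with its foot wholly on the mat; nudge it along the counter where the steps fall short. Never lift it clear of the counter, never let it drop or fall over, and leave the mug, soap bottle and bowl where they are.

Things in the scene. Friction and masses are not known exactly. Their poses are not given: they have to be found in the camera images.
- mill_mid (a point): centre of the mill, rigid, 200 mm long, 0.35 to 0.65 kg: a square wooden body 72 x 72 x 92 mm with a square knob, 30 x 30 mm and 54 mm long, centred on each end, one black, one white. x axis along it from black to white knob; z axis up at the start. Lying on a body side its centre is 36 mm up and each knob hangs 21 mm clear of the counter. It stands, just, on either knob's flat end
- mill_black_end (a point): centre of the outer end face (30 x 30 mm) of the black knob, 100 mm from the mill's centre; same axes as the mill
- mill_white_end (a point): centre of the outer end face (30 x 30 mm) of the white knob, 100 mm from the mill's centre; same axes as the mill
- mat: square cork mat with a red border, 110 x 110 mm, fixed, flush with the counter (nothing to catch on); origin at its centre. Its y axis lies along the line of the walk. The mill starts on this line, pointing at the mat, 370 to 410 mm away to its left or right. The walk's three quarter turns carry the mill's centre 357 mm plus whatever it slips, so while it lies it may need a push along its length of up to 50 mm
- mug: white mug, 76 mm across, 90 mm tall, beyond the line of the walk; origin under its centre. To be left alone
- soap: orange soap bottle, 60 mm across, 130 mm tall, beyond the line of the walk; origin under its centre. To be left alone
- bowl: red bowl, 90 mm across, 55 mm tall, beyond the line of the walk; origin under its centre. To be left alone

How it is judged:
By the outcome, as a careful person would: the job done as asked, in the order asked, and still so for the second after the job is handed in, with the robot touching nothing.
It also fails if it takes over 72 s, if anything falls off the work surface, if the arm or the gripper's body presses on something with over 40 N, if the wrist force passes 120 N, or if a joint passes its speed limit or range.

## Working session

There is one attempt and no reset: what is moved stays moved. The work goes in short steps, Python scripts to look and compute and a shell command to move; the robot and the scene stay as the last step left them, time stands still between calls to the robot, and variables do not carry over. Pictures are saved under pics/ and viewed, and the job is handed in when it is done.

```bash
ls; mkdir -p pics; python3 - <<'E'
from plant import telemetry, vision, recognise, place_of
import cv2, json
print(telemetry.get_obs())
for n in ["side","top"]:
    s=vision.snapshot(n)
    cv2.imwrite(f"pics/{n}0.png",s["color"][:,:,::-1])
    print(n,s["mtx"].tolist(),s["cam_to_world"].tolist())
    for t in ["mill_mid","mill_black_end","mill_white_end","mat","mug","soap","bowl"]:
        print(t,[(r["xy"],r["conf"]) for r in place_of(t,s)[:2]])
E
```

```text
pics
{'clock': 0.0, 'joint_pos': array([-5.56288727e+01,  2.05901129e+01,  6.34502925e-01, -1.91052774e-02,
       -7.01352251e+01, -1.65068636e+01]), 'qvel': array([-0.06056463,  0.01204932, -0.01358086, -0.01864794,  0.01715192,
        0.08685719]), 'tau': array([ 1.33079542e-03, -5.82723355e+01,  2.93060428e+01,  6.99736252e+00,
        6.99873941e-03, -1.46209027e-04]), 'tool_pos': array([ 0.20690035, -0.64203558,  0.24264631]), 'orientation': array([ 1.79907805e+02, -8.59126395e-03, -1.62142236e+02]), 'force': array([ 0.49560235, -0.21711917,  0.61771906]), 'moment': array([-0.00620887,  0.03987268,  0.00855073]), 'opening': 0.0874931121564469}
side [[615.8340118273096, 0.0, 315.7847565438494], [0.0, 615.8340118273096, 233.46163985780487], [0.0, 0.0, 1.0]] [[-0.9381510273934982, -0.25242412307047296, 0.23696985439634774, 0.27798909253070925], [-0.3460995488343305, 0.7022481796895651, -0.6221435496887879, 0.7511054158692428], [-0.009367608936992934, -0.6656797700206873, -0.7461787263705716, 0.949105732030275], [0.0, 0.0, 0.0, 1.0]]
mill_mid [([361.5, 170.1], 0.93)]
mill_black_end [([234.2, 290.8], 0.69), ([371.3, 138.8], 0.66)]
mill_white_end [([351.1, 200.9], 0.85)]
mat [([303.2, 327.2], 0.96)]
mug [([307.6, 169.0], 0.82)]
soap [([267.7, 240.9], 0.74)]
bowl [([233.8, 293.4], 0.63)]
top [[520.4014432134468, 0.0, 315.1852552972878], [0.0, 520.4014432134468, 239.61691049335357], [0.0, 0.0, 1.0]] [[-0.013671823735982426, -0.9781471359717695, 0.20746388029234494, 0.37778793620332934], [-0.9998907890026598, 0.012209649563753712, -0.008326735564946468, 0.009778925545413826], [0.005611711269340599, -0.2075550646160063, -0.9782072397242185, 0.9274040431278953], [0.0, 0.0, 0.0, 1.0]]
mill_mid []
mill_black_end [([498.6, 251.3], 0.57)]
mill_white_end [([388.1, 258.2], 0.86), ([236.0, 189.1], 0.4)]
mat [([212.8, 270.7], 0.85)]
mug [([426.7, 191.8], 0.95)]
soap [([306.4, 190.0], 0.78)]
bowl [([238.0, 186.2], 0.77)]
```

View pics/side0.png

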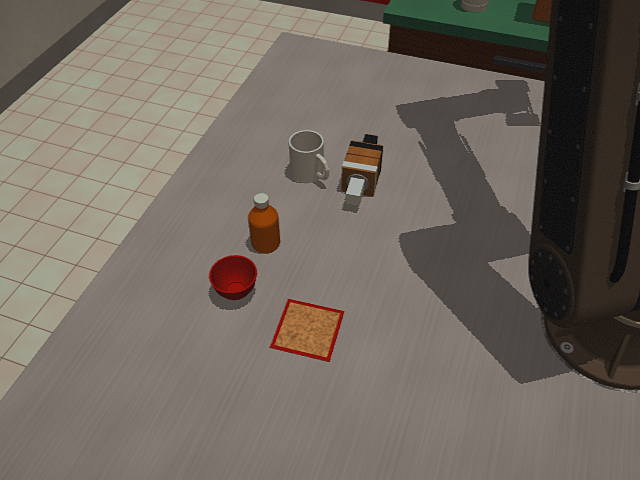

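View pics/top0.png

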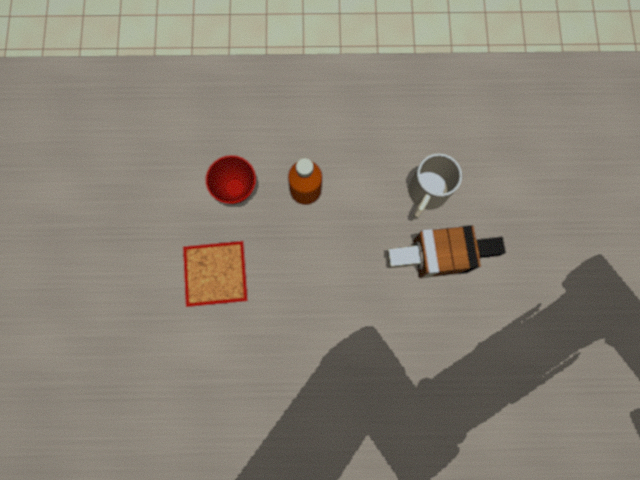

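```bash
cat > h.py <<'E'
import numpy as np, cv2
from plant import telemetry, vision, recognise, silhouettes, place_of
def ray(s,xy):
    K=s["mtx"]; T=np.array(s["cam_to_world"]); d=np.linalg.solve(np.array(K),[xy[0],xy[1],1.]); return T[:3,3],T[:3,:3]@d
def onz(s,xy,z):
    o,d=ray(s,xy); return o+d*(z-o[2])/d[2]
def proj(s,p):
    T=np.array(s["cam_to_world"]);q=T[:3,:3].T@(np.array(p)-T[:3,3]);u=np.array(s["mtx"])@q;return u[:2]/u[2]
def two(s1,a,s2,b):
    A=[];c=[]
    for s,x in((s1,a),(s2,b)):
        o,d=ray(s,x);d=d/np.linalg.norm(d);P=np.eye(3)-np.outer(d,d);A.append(P);c.append(P@o)
    p=np.linalg.lstsq(np.vstack(A),np.hstack(c),rcond=None)[0];return p
def best(n,s):
    r=place_of(n,s);return r[0]["xy"] if r else None
def look(names=("side","top"),tag=None):
    out={}
    for n in names:
        s=vision.snapshot(n);out[n]=s
        if tag: cv2.imwrite(f"pics/{tag}_{n}.png",s["color"][:,:,::-1])
    return out
E
python3 - <<'E'
import numpy as np
from h import *
import json
S=dict(mtx=[[615.834,0,315.785],[0,615.834,233.4616],[0,0,1]],cam_to_world=[[-0.9381510273934982, -0.25242412307047296, 0.23696985439634774, 0.27798909253070925], [-0.3460995488343305, 0.7022481796895651, -0.6221435496887879, 0.7511054158692428], [-0.009367608936992934, -0.6656797700206873, -0.7461787263705716, 0.949105732030275], [0.0, 0.0, 0.0, 1.0]])
T=dict(mtx=[[520.4014,0,315.185],[0,520.4014,239.6169],[0,0,1]],cam_to_world=[[-0.013671823735982426, -0.9781471359717695, 0.20746388029234494, 0.37778793620332934], [-0.9998907890026598, 0.012209649563753712, -0.008326735564946468, 0.009778925545413826], [0.005611711269340599, -0.2075550646160063, -0.9782072397242185, 0.9274040431278953], [0.0, 0.0, 0.0, 1.0]])
print("mid",onz(S,[361.5,170.1],.036)); print("blk",onz(S,[371.3,138.8],.036),onz(T,[498.6,251.3],.036)); print("wh",onz(S,[351.1,200.9],.036),onz(T,[388.1,258.2],.036))
print("mat",onz(S,[303.2,327.2],0),onz(T,[212.8,270.7],0))
for n,a,b in(("mug",[307.6,169],[426.7,191.8]),("soap",[267.7,240.9],[306.4,190]),("bowl",[233.8,293.4],[238,186.2])): print(n,onz(S,a,0),onz(T,b,0))
E
```

```text
mid [ 0.53817071 -0.21813392  0.036     ]
blk [ 0.54879099 -0.32712706  0.036     ] [ 0.54198995 -0.31779979  0.036     ]
wh [ 0.53018475 -0.12042401  0.036     ] [ 0.53222117 -0.12417023  0.036     ]
mat [0.52186423 0.18187587 0.        ] [0.51967934 0.1866392  0.        ]
mug [ 6.65083723e-01 -2.18593153e-01 -1.11022302e-16] [ 0.66281589 -0.20680305  0.        ]
soap [0.66490907 0.01216698 0.        ] [0.668975   0.01692764 0.        ]
bowl [0.67334704 0.15598855 0.        ] [0.6778679  0.14410768 0.        ]
```

The top view shows the mill at about (445,250) with its white knob pointing left at the mat (215,273). The mug is just beyond the mill at (438,177). I'll fit the pose more precisely with silhouettes.

```bash
cat >> h.py <<'E'
from scipy.optimize import minimize
C=np.array([[a,b,c] for a in(-1,1) for b in(-1,1) for c in(-1,1)],float)
BOX=[C*[.046,.036,.036], C*[.027,.015,.015]+[.073,0,0], C*[.027,.015,.015]-[.073,0,0]]
def Rm(yaw,th):  # mill x axis at heading yaw, elevated th (rad); th up = white end up
    cy,sy,ct,st=np.cos(yaw),np.sin(yaw),np.cos(th),np.sin(th)
    x=np.array([cy*ct,sy*ct,st]); y=np.array([-sy,cy,0]); return np.stack([x,y,np.cross(x,y)],1)
def mask(s,p,sc=1):
    m=np.zeros((480*sc,640*sc),np.uint8);R=Rm(p[3],p[4])
    for b in BOX:
        w=b@R.T+p[:3]; q=np.array([proj(s,v) for v in w])*sc
        cv2.fillConvexPoly(m,cv2.convexHull(np.round(q*8).astype(np.int32)),1,shift=3)
    return m>0
def fit(pairs,p0,free):
    p0=np.array(p0,float);step=np.array([.006,.006,.006,.05,.05])
    def full(v):
        p=p0.copy();p[free]=v;return p
    def cost(v):
        c=0
        for s,reg in pairs:
            m=mask(s,full(v));c+=1-(m&reg).sum()/max(1,(m|reg).sum())
        return c
    v0=p0[free];n=len(v0);sim=np.vstack([v0]+[v0+step[free]*np.eye(n)[i] for i in range(n)])
    r=minimize(cost,v0,method="Nelder-Mead",options=dict(initial_simplex=sim,maxiter=250,xatol=1e-4,fatol=1e-4))
    sim=np.vstack([r.x]+[r.x-step[free]*.5*np.eye(n)[i] for i in range(n)])
    r=minimize(cost,r.x,method="Nelder-Mead",options=dict(initial_simplex=sim,maxiter=250,xatol=1e-4,fatol=1e-4))
    return full(r.x),r.fun
def millfit(p0,free,tag,names=("side","top"),verb=True):
    pics=look(names,tag);pairs=[]
    for n,s in pics.items():
        r=silhouettes("mill_mid",s)
        if r:
            pairs.append((s,np.array(r[0]["region"])))
            if verb: print(n,"conf",r[0]["conf"],"area",r[0]["region"].sum())
    p,c=fit(pairs,p0,free)
    for n,s in pics.items():
        im=s["color"][:,:,::-1].copy();m=mask(s,p).astype(np.uint8)
        cs,_=cv2.findContours(m,cv2.RETR_EXTERNAL,cv2.CHAIN_APPROX_NONE);cv2.drawContours(im,cs,-1,(0,255,0),1)
        cv2.imwrite(f"pics/{tag}_{n}_fit.png",im)
    o=telemetry.get_obs()
    print("mill",p[:3].round(4),"yaw",np.degrees(p[3]).round(2),"elev",np.degrees(p[4]).round(2),"cost",round(c,3))
    print("t",round(o["clock"],2),"tcp",o["tool_pos"].round(4),"rpy",o["orientation"].round(1),"F",o["force"].round(2),"M",o["moment"].round(2),"open",round(o["opening"],4))
    return pics,p
E
python3 - <<'E'
from h import *
pics,p=millfit([.538,-.219,.036,np.radians(93),0],[0,1,3],"a")
for n,s in pics.items():
    r=silhouettes("mat",s)[0]["region"].astype(np.uint8)
    cs,_=cv2.findContours(r,cv2.RETR_EXTERNAL,cv2.CHAIN_APPROX_NONE);c=max(cs,key=cv2.contourArea)
    w=np.array([onz(s,q[0],0)[:2] for q in c],np.float32)
    print(n,cv2.minAreaRect(w*1000))
p2=[]
for n in pics:
    pp,c=fit([(pics[n],np.array(silhouettes("mill_mid",pics[n])[0]["region"]))],p,[0,1,3]);print(n,pp,c)
E
```

```text
side conf 0.63 area 2127
top conf 0.88 area 4038
mill [ 0.5413 -0.2248  0.036 ] yaw 96.15 elev 0.0 cost 0.116
t 1.0 tcp [ 0.207  -0.6424  0.2436] rpy [-180.     0.  -162.1] F [ 0.47  0.38 -0.74] M [0.04 0.01 0.05] open 0.0876
side ((513.8402709960938, 182.22048950195312), (110.49591827392578, 111.54901123046875), 4.830164909362793)
top ((515.7550048828125, 182.92835998535156), (110.35963439941406, 110.20138549804688), 4.747714996337891)
side [ 0.5402792  -0.22423924  0.036       1.67881319  0.        ] 0.07026789635485287
top [ 0.54230157 -0.22478301  0.036       1.66587285  0.        ] 0.031227480182560607
```

```bash
python3 -m handwheel '[[[0,0,0,-0.122,0],[0,0,0,-0.122,0],[0,0,0,-0.122,0],[0,0,0,-0.122,0],[0,0,0,-0.122,0],[0,0,0,-0.122,0],[0,0,0,-0.122,0],[0,0,0,-0.122,0],[0,0,0,-0.122,0],[0,0,0,-0.122,0],[0,0,0,-0.122,0],[0,0,0,0,0]]]'
```

```text
clock: 2.2
tool_pos: [0.2071, -0.6424, 0.2436]
orientation: [180.0, 0.0, -84.9]
force: [0.3, -0.5, -0.1]
opening: 0.0877
```

```bash
python3 -m handwheel '[[[-0.018,-0.023,0,0,0],[-0.018,-0.023,0,0,0],[-0.018,-0.023,0,0,0],[-0.018,-0.023,0,0,0],[-0.018,-0.023,0,0,0],[-0.018,-0.023,0,0,0],[-0.018,-0.023,0,0,0],[-0.018,-0.023,0,0,0],[-0.018,-0.023,0,0,0],[-0.018,-0.023,0,0,0],[-0.018,-0.023,0,0,0],[-0.018,-0.023,0,0,0],[-0.018,-0.023,0,0,0],[-0.018,-0.023,0,0,0],[-0.018,-0.023,0,0,0],[-0.018,-0.023,0,0,0],[0,0,0,0,0],[0,0,0,0,0]]]'
```

```text
clock: 3.7
tool_pos: [0.5509, -0.3237, 0.2433]
orientation: [180.0, 0.0, -85.3]
force: [-1.4, -0.1, -0.1]
opening: 0.0879
```

```bash
cat >> h.py <<'E'
from scipy.spatial.transform import Rotation as Ro
def wrist(tag=None):
    o=telemetry.get_obs();s=vision.snapshot("wrist")
    T=np.eye(4);T[:3,:3]=Ro.from_euler("xyz",o["orientation"],degrees=True).as_matrix();T[:3,3]=o["tool_pos"]
    s["cam_to_world"]=T@np.array(s["tool_from_camera"])
    if tag: cv2.imwrite(f"pics/{tag}_wrist.png",s["color"][:,:,::-1])
    return s
E
python3 - <<'E'
from h import *
s=wrist("b")
for n in("mill_mid","mill_black_end","mill_white_end"):
    for r in place_of(n,s)[:2]: print(n,r["xy"],r["conf"],onz(s,r["xy"],.036))
r=silhouettes("mill_mid",s)
if r:
    print(r[0]["conf"],fit([(s,np.array(r[0]["region"]))],[.541,-.225,.036,np.radians(95),0],[0,1,3]))
E
```

```text
mill_mid [322.8, 378.5] 0.21 [ 0.52714959 -0.12486639  0.036     ]
mill_black_end [317.8, 217.6] 0.81 [ 0.54957614 -0.32475843  0.036     ]
mill_white_end [324.0, 376.3] 0.82 [ 0.52597175 -0.1281838   0.036     ]
0.82 (array([ 0.53973631, -0.22461707,  0.036     ,  1.6620261 ,  0.        ]), np.float64(0.25112733519433117))
```

View pics/b_wrist.png

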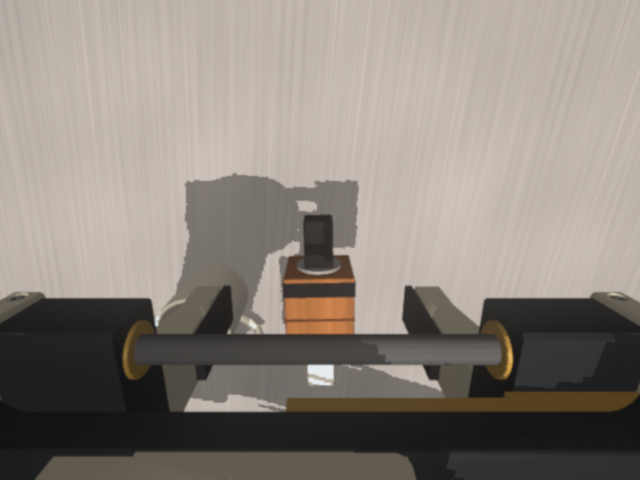

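```bash
python3 -m handwheel '[[[-0.005,0.001,0.01,0,0],[0,0,0.02,0,0],[0,0,0.02,0,0],[0,0,0.02,0,0],[0,0,0.02,0,0],[0,0,0.02,0,0.4],[0,0,0.02,0,0.4],[0,0,0.02,0,0.4],[0,0,0.02,0,0.4],[0,0,0.015,0,0.4],[0,0,0.009,0,0.4],[0,0,0,0,0.4],[0,0,0,0,0.4]]]'
```

```text
clock: 5.03
tool_pos: [0.5481, -0.3202, 0.0494]
orientation: [180.0, 0.0, -85.3]
force: [-0.1, 0.4, 1.2]
opening: 0.0527
```

```bash
python3 - <<'E'
from h import *
s=wrist("c"); look(("side","top"),"c")
print(telemetry.get_obs()["force"])
E
```

```text
[-0.5060458   0.35681604  0.2403392 ]
```

View pics/c_wrist.png

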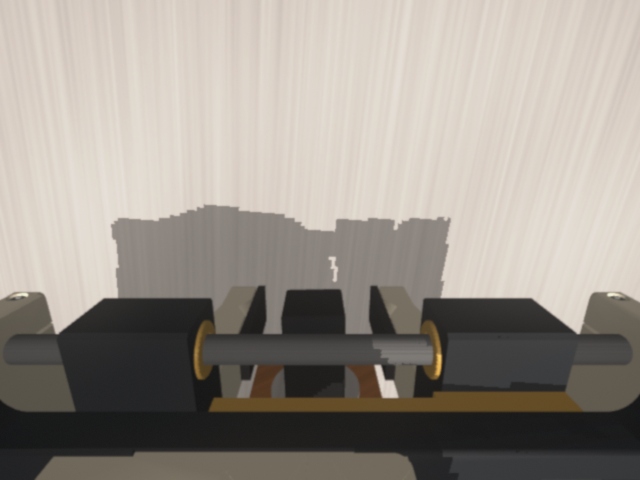

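View pics/c_top.png

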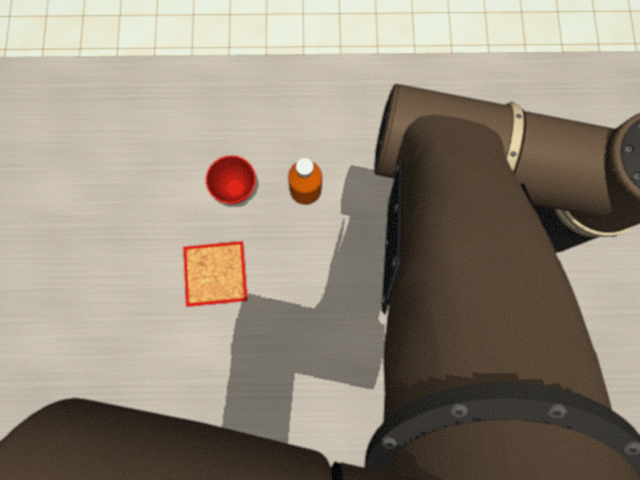

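The knob sits centred between the pads in the wrist view, with its end at about (315,292). I'll close gently.

```bash
python3 -m handwheel '[[[0,0,0,0,0.68],[0,0,0,0,0.68],[0,0,0,0,0.68],[0,0,0,0,0.68],[0,0,0,0,0.68],[0,0,0,0,0.68]]]'; python3 - <<'E'
from h import *
look(("side",),"d")
F=[]
for i in range(4):
    o=telemetry.get_obs();F.append(np.r_[o["force"],o["moment"]]);vision.snapshot("wrist")
F=np.array(F);print(F.round(2));print(o["opening"])
E
```

```text
clock: 5.68
tool_pos: [0.5489, -0.3201, 0.05]
orientation: [-180.0, -0.0, -85.2]
force: [0.1, -0.1, 2.5]
opening: 0.0295
[[ 0.73  0.63  2.29  0.13 -0.07  0.03]
 [ 1.22  0.45  3.26  0.14 -0.04  0.04]
 [ 0.25  0.25  3.37  0.09 -0.08 -0.01]
 [ 0.51 -0.11  3.99  0.07 -0.14  0.06]]
0.029783867861016878
```

View pics/d_side.png

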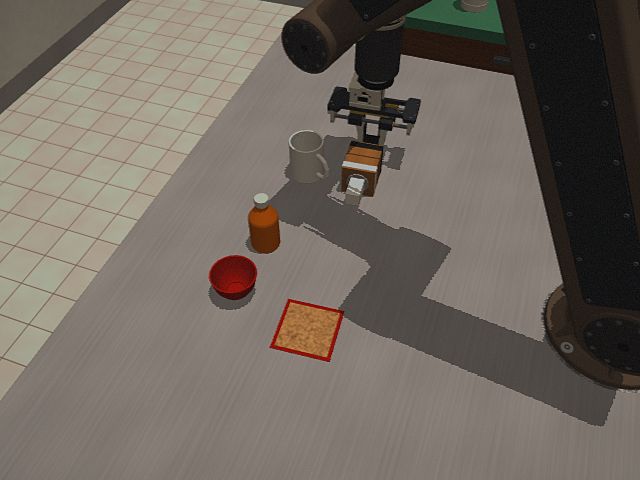

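```bash
cat > arc.py <<'E'
import numpy as np
# mill local 2D: a = along toward the pivot end, b = up (initially)
def path(pa,pb,ths,foot=100.,drop=0.):
    """positions of point (pa,pb) mm (b from axis) as mill tips, pivot body edge a=46 then knob edge a=100; returns d,z"""
    out=[];t1=np.degrees(np.arctan2(21,54))
    def pt(a,b,t,pv,w):
        t=np.radians(t);x=a-pv[0];y=b-pv[1];return w[0]+x*np.cos(t)+y*np.sin(t), w[1]-x*np.sin(t)+y*np.cos(t)
    kc=pt(100,-15,t1,(46,-36),(46,0))
    for t in ths:
        out.append(pt(pa,pb,t,(46,-36),(46,0)) if t<=t1 else pt(pa,pb,t,(100,-15),kc))
    return np.array(out)
if __name__=="__main__":
    ths=np.arange(0,93,3); P=path(-93,6,ths);D=np.diff(P,axis=0)
    for t,p,d in zip(ths[1:],P[1:],D): print(t,p.round(1),"step fwd %.1f up %.1f"%tuple(d))
E
python3 arc.py; python3 -m handwheel '[[[0,0,-0.001,0,0.68],[0,0,-0.001,0,0.68],[-0.001,0,-0.002,0,0.68],[0,0,0,0,0.68]]]';python3 - <<'E'
from h import *
for i in range(4):
    o=telemetry.get_obs();print(np.r_[o["force"],o["moment"]].round(2));vision.snapshot("wrist")
E
```

```text
3 [-90.6  49.2] step fwd 2.4 up 7.2
6 [-87.8  56.3] step fwd 2.8 up 7.1
9 [-84.7  63.2] step fwd 3.1 up 6.9
12 [-81.2  70. ] step fwd 3.5 up 6.8
15 [-77.4  76.5] step fwd 3.8 up 6.6
18 [-73.2  82.9] step fwd 4.2 up 6.4
21 [-68.7  89. ] step fwd 4.5 up 6.1
24 [-63.8  97.7] step fwd 4.9 up 8.7
27 [-58.5 106.3] step fwd 5.3 up 8.6
30 [-52.7 114.7] step fwd 5.8 up 8.4
33 [-46.5 122.7] step fwd 6.2 up 8.0
36 [-39.9 130.4] step fwd 6.6 up 7.7
39 [-32.8 137.8] step fwd 7.0 up 7.3
42 [-25.4 144.7] step fwd 7.4 up 7.0
45 [-17.7 151.3] step fwd 7.8 up 6.6
48 [ -9.6 157.5] step fwd 8.1 up 6.2
51 [ -1.2 163.2] step fwd 8.4 up 5.7
54 [  7.5 168.5] step fwd 8.7 up 5.3
57 [ 16.4 173.3] step fwd 8.9 up 4.8
60 [ 25.6 177.6] step fwd 9.2 up 4.3
63 [ 35.  181.5] step fwd 9.4 up 3.9
66 [ 44.6 184.9] step fwd 9.6 up 3.4
69 [ 54.4 187.7] step fwd 9.8 up 2.9
72 [ 64.3 190. ] step fwd 9.9 up 2.3
75 [ 74.3 191.9] step fwd 10.0 up 1.8
78 [ 84.4 193.1] step fwd 10.1 up 1.3
81 [ 94.5 193.9] step fwd 10.1 up 0.8
84 [104.7 194.1] step fwd 10.2 up 0.2
87 [114.8 193.8] step fwd 10.2 up -0.3
90 [124.9 193. ] step fwd 10.1 up -0.8
clock: 6.27
tool_pos: [0.5478, -0.3187, 0.0532]
orientation: [179.9, 0.0, -85.3]
force: [-0.3, -0.5, -3.3]
opening: 0.0295
[-0.33 -0.46 -3.27 -0.29  0.03 -0.02]
[ 0.07 -0.17 -3.26 -0.25 -0.01 -0.02]
[-0.27 -0.23 -3.61 -0.1  -0.   -0.  ]
[-0.39  0.14 -3.53 -0.07  0.07  0.  ]
```

```bash
python3 - <<'E'
from h import *
pics,p=millfit([.540,-.2245,.036,np.radians(95.2),-.025],[0,1,4],"e",("side",))
s=pics["side"]; im=s["color"][100:220,300:420,::-1]; cv2.imwrite("pics/e_crop.png",cv2.resize(im,None,fx=5,fy=5,interpolation=cv2.INTER_NEAREST))
E
```

```text
mill [ 0.54   -0.2245  0.036 ] yaw 95.2 elev -1.43 cost 0.0
t 6.57 tcp [ 0.548  -0.3188  0.0532] rpy [179.9   0.  -85.2] F [-0.15 -0.12 -4.14] M [-0.04  0.07  0.04] open 0.0295
```

View pics/e_crop.png

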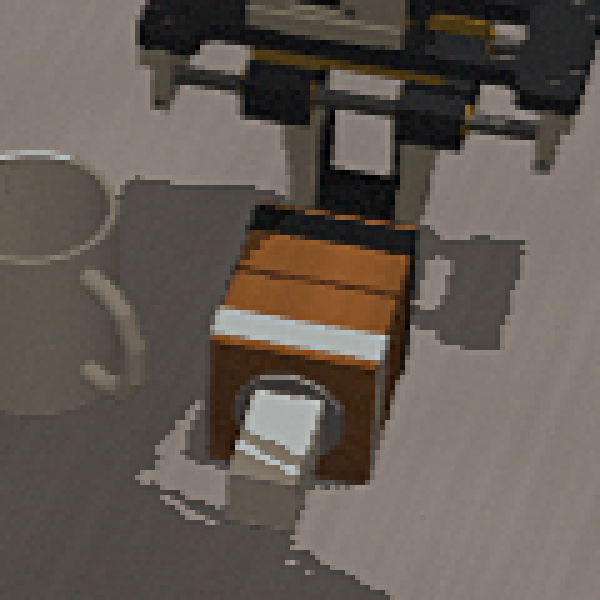

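```bash
cat > cmp.py <<'E'
import cv2,numpy as np,sys
a=cv2.imread(sys.argv[1],0);b=cv2.imread(sys.argv[2],0)
for x,y,n in((342,190,"front bot L"),(374,196,"front bot R"),(344,162,"front top L"),(376,172,"front top R"),(350,208,"knob tip"),(355,180,"knob top"),(352,141,"back top L"),(382,145,"back top R"),(307,140,"mug")):
    t=a[y-8:y+9,x-8:x+9];w=b[y-14:y+15,x-14:x+15];r=cv2.matchTemplate(cv2.resize(w,None,fx=8,fy=8,interpolation=cv2.INTER_CUBIC),cv2.resize(t,None,fx=8,fy=8,interpolation=cv2.INTER_CUBIC),cv2.TM_CCOEFF_NORMED)
    _,v,_,l=cv2.minMaxLoc(r);print(n,(np.array(l)/8-6),round(v,2))
E
python3 cmp.py pics/d_side.png pics/e_side.png
python3 - <<'E'
from h import *
s=vision.snapshot("side")
def sh(p,q): return (proj(s,q)-proj(s,p)).round(2)
c=np.array([.540,-.2245,.036])
from arc import path
t=1.43
for nm,loc in(("front bot",[.046,.036,-.036]),("front top",[.046,.036,.036]),("tip bot",[.1,0,-.015]),("back top",[-.046,.036,.036])):
    l=np.array(loc);w0=c+Rm(np.radians(95.2),0)@l
    q=path(l[0]*1000,l[2]*1000,[t])[0];d=np.array([np.cos(np.radians(95.2)),np.sin(np.radians(95.2)),0])
    w1=w0+d*(q[0]/1000-l[0]);w1[2]=q[1]/1000
    print(nm,"pivot",sh(w0,w1),"flat lift 3.5",sh(w0,w0+[0,.001,.0035]))
E
```

```text
front bot L [0.125 0.625] 0.96
front bot R [0.25  0.125] 0.99
front top L [0.125 0.625] 0.98
front top R [0.125 0.625] 0.98
knob tip [0.    0.375] 0.71
knob top [0.125 0.75 ] 0.98
back top L [0.125 0.125] 0.98
back top R [0.125 0.125] 0.98
mug [0.   0.25] 0.85
front bot pivot [0. 0.] flat lift 3.5 [-0.04 -0.84]
front top pivot [-0.17  0.57] flat lift 3.5 [-0.03 -0.93]
tip bot pivot [-0.08  0.62] flat lift 3.5 [-0.09 -0.85]
back top pivot [-0.08 -0.28] flat lift 3.5 [-0.01 -0.96]
```

Template matching shows the front edge staying put and the top tilting, so the mill pivots in the grip. I'll continue along the arc to 21°.

```bash
python3 -m handwheel '[[[-0.0014,0,-0.0037,0,0.68],[-0.0014,0,-0.0036,0,0.68],[-0.0014,0,-0.0035,0,0.68],[-0.0015,0,-0.0035,0,0.68],[-0.0016,0,-0.0034,0,0.68],[-0.0017,0,-0.0034,0,0.68],[-0.0018,0,-0.0034,0,0.68],[-0.0019,0,-0.0033,0,0.68],[-0.0019,0,-0.0033,0,0.68],[-0.0021,0,-0.0032,0,0.68],[-0.0021,0,-0.0032,0,0.68],[-0.0022,0,-0.0031,0,0.68],[-0.0023,0,-0.003,0,0.68],[0,0,0,0,0.68]]]';python3 - <<'E'
from h import *
pics,p=millfit([.539,-.21,.045,np.radians(95.2),-.36],[0,1,2,4],"f",("side",))
s=pics["side"]; im=s["color"][80:240,280:440,::-1]; cv2.imwrite("pics/f_crop.png",cv2.resize(im,None,fx=4,fy=4,interpolation=cv2.INTER_NEAREST))
E
```

```text
clock: 7.78
tool_pos: [0.5468, -0.2955, 0.0979]
orientation: [-180.0, -0.0, -85.2]
force: [-0.3, 0.1, -3.1]
opening: 0.0296
side conf 0.8 area 2418
mill [ 0.5393 -0.2131  0.046 ] yaw 95.2 elev -19.34 cost 0.069
t 7.88 tcp [ 0.5467 -0.2958  0.0975] rpy [-180.    -0.   -85.2] F [-0.24 -0.52 -2.31] M [-0.37  0.13  0.04] open 0.0301
```

View pics/f_crop.png

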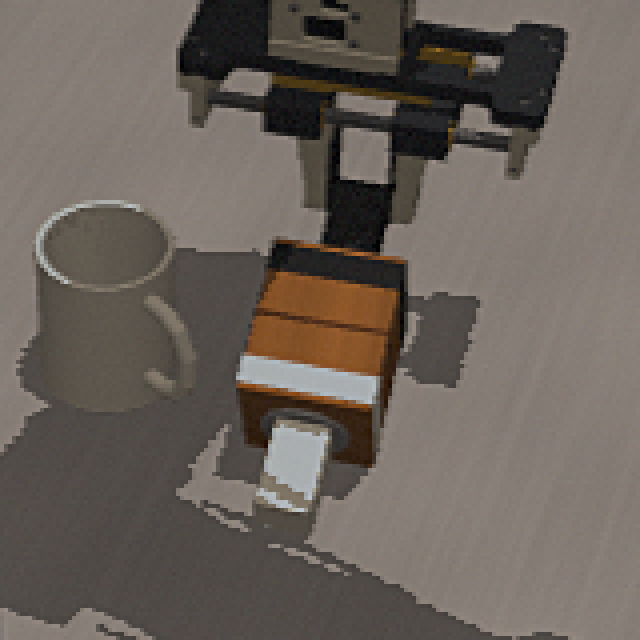

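```bash
python3 -m handwheel '[[[-0.0024,0,-0.0043,0,0.68],[-0.0025,0,-0.0044,0,0.68],[-0.0026,0,-0.0043,0,0.68],[-0.0027,0,-0.0043,0,0.68],[-0.0029,0,-0.0042,0,0.68],[-0.0029,0,-0.0042,0,0.68],[-0.0031,0,-0.004,0,0.68],[-0.0031,0,-0.004,0,0.68],[-0.0033,0,-0.0039,0,0.68],[-0.0033,0,-0.0038,0,0.68],[-0.0035,0,-0.0037,0,0.68],[-0.0035,0,-0.0036,0,0.68],[-0.0037,0,-0.0035,0,0.68],[-0.0037,0,-0.0035,0,0.68],[-0.0039,0,-0.0033,0,0.68],[-0.0039,0,-0.0033,0,0.68],[0,0,0,0,0.68]]]';python3 - <<'E'
from h import *
pics,p=millfit([.537,-.18,.088,np.radians(95.2),-.78],[0,1,2,4],"g",("side",))
s=pics["side"]; im=s["color"][80:240,280:440,::-1]; cv2.imwrite("pics/g_crop.png",cv2.resize(im,None,fx=4,fy=4,interpolation=cv2.INTER_NEAREST))
E
```

```text
clock: 9.3
tool_pos: [0.5425, -0.2443, 0.1602]
orientation: [-179.9, -0.0, -85.2]
force: [-0.1, 0.4, -3.9]
opening: 0.0295
side conf 0.62 area 2548
mill [ 0.5364 -0.1811  0.0793] yaw 95.2 elev -43.96 cost 0.066
t 9.4 tcp [ 0.5425 -0.2448  0.1597] rpy [-180.    -0.   -85.2] F [ 0.47 -0.25 -3.36] M [-0.41 -0.03 -0.02] open 0.0296
```

View pics/g_crop.png

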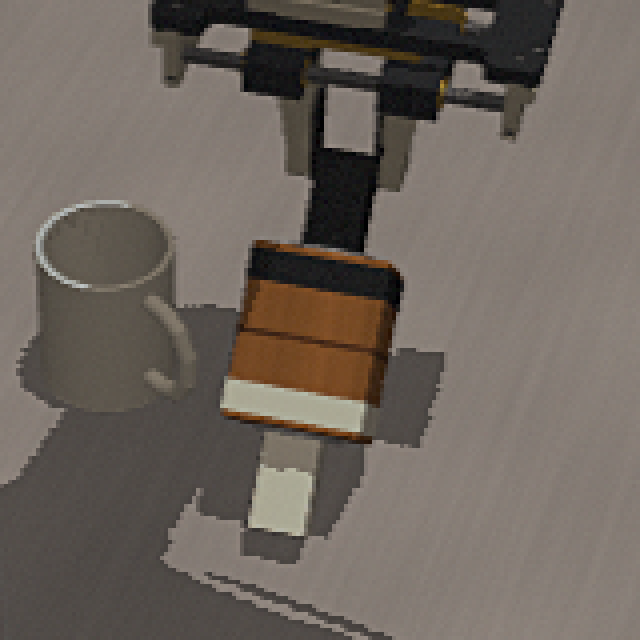

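```bash
python3 -m handwheel '[[[-0.004,0,-0.0031,0,0.68],[-0.0041,0,-0.003,0,0.68],[-0.0042,0,-0.0029,0,0.68],[-0.0042,0,-0.0027,0,0.68],[-0.0043,0,-0.0027,0,0.68],[-0.0044,0,-0.0025,0,0.68],[-0.0044,0,-0.0024,0,0.68],[-0.0045,0,-0.0023,0,0.68],[-0.0046,0,-0.0021,0,0.68],[-0.0046,0,-0.0021,0,0.68],[-0.0047,0,-0.0019,0,0.68],[-0.0047,0,-0.0019,0,0.68],[-0.0048,0,-0.0017,0,0.68],[-0.0048,0,-0.0016,0,0.68],[-0.0049,0,-0.0014,0,0.68],[-0.0049,0,-0.0014,0,0.68],[-0.005,0,-0.0012,0,0.68],[-0.005,0,-0.001,0,0.68],[-0.005,0,-0.0009,0,0.68],[0,0,0,0,0.68]]]';python3 - <<'E'
from h import *
pics,p=millfit([.533,-.13,.1,np.radians(95.2),-1.27],[0,1,2,4],"i",("side",))
s=pics["side"]; im=s["color"][80:240,280:440,::-1]; cv2.imwrite("pics/i_crop.png",cv2.resize(im,None,fx=4,fy=4,interpolation=cv2.INTER_NEAREST))
E
```

```text
clock: 11.07
tool_pos: [0.5351, -0.1573, 0.1985]
orientation: [-180.0, 0.0, -85.2]
force: [0.3, -0.2, -5.4]
opening: 0.0294
side conf 0.7 area 2922
mill [ 0.5364 -0.1236  0.0917] yaw 95.2 elev -52.18 cost 0.035
t 11.17 tcp [ 0.5351 -0.1579  0.1983] rpy [-180.    -0.   -85.2] F [ 0.36 -0.27 -4.16] M [-0.32  0.08 -0.06] open 0.0297
```

View pics/i_crop.png

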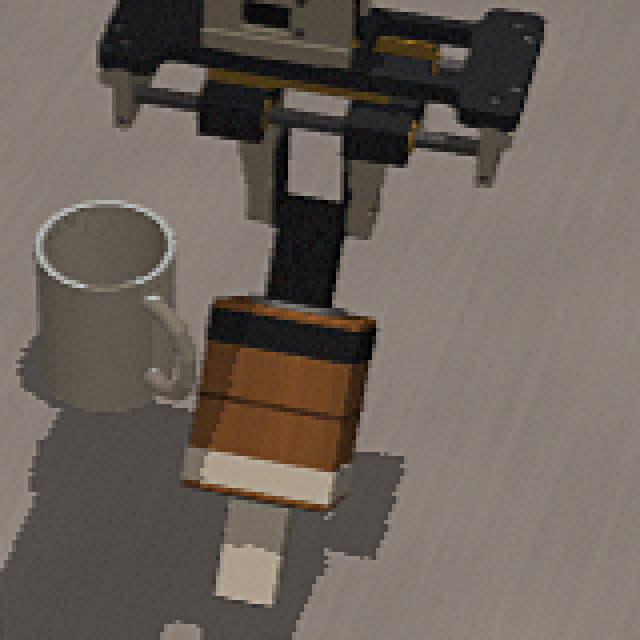

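```bash
cat >> h.py <<'E'
from scipy.optimize import minimize_scalar
def gripfit(s,reg,tcp,pa,pb,off,yaw,th0,span=.4,lat=0.0,sh=True):
    """tilt with grip point fixed: local (pa,0,pb), world P=tcp+[0,0,off]; also small image bias"""
    P=np.array(tcp)+[0,0,off]
    def par(v):
        R=Rm(yaw,v[0]);c=P-R@np.array([pa,v[1],pb]);return np.r_[c,yaw,v[0]]
    def cost(v):
        m=mask(s,par(v));return 1-(m&reg).sum()/(m|reg).sum()
    g=[(cost([t,0]),t) for t in np.linspace(th0-span,th0+span,33)];t0=min(g)[1]
    r=minimize(cost,[t0,0],method="Nelder-Mead",options=dict(initial_simplex=[[t0,0],[t0+.04,0],[t0,.003]],xatol=1e-4,fatol=1e-4))
    p=par(r.x);R=Rm(p[3],p[4]);low=min((b@R.T+p[:3])[:,2].min() for b in BOX)
    return p,r.fun,low
def tilt(tag,pa,pb,off,yaw,th0,span=.4):
    o=telemetry.get_obs();s=vision.snapshot("side");cv2.imwrite(f"pics/{tag}.png",s["color"][:,:,::-1])
    r=silhouettes("mill_mid",s)
    if not r: print("not seen");return
    p,c,low=gripfit(s,np.array(r[0]["region"]),o["tool_pos"],pa,pb,off,yaw,th0,span)
    print("tilt",np.degrees(p[4]).round(1),"centre",p[:3].round(4),"low",round(low*1000,1),"cost",round(c,3),"F",o["force"].round(1),"M",o["moment"].round(2),"tcp",o["tool_pos"].round(4))
    im=s["color"][:,:,::-1].copy();m=mask(s,p).astype(np.uint8)
    cs,_=cv2.findContours(m,cv2.RETR_EXTERNAL,cv2.CHAIN_APPROX_NONE);cv2.drawContours(im,cs,-1,(0,255,0),1)
    u,v=np.clip(proj(s,p[:3]).astype(int),80,400);cv2.imwrite(f"pics/{tag}_fit.png",cv2.resize(im[v-80:v+80,u-80:u+80],None,fx=4,fy=4,interpolation=cv2.INTER_NEAREST))
    return p
E
python3 - <<'E'
from h import *
tilt("j",-.093,.006,-.008,np.radians(95.2),-1.1)
# test on older images
S=vision.snapshot("side")
E
```

```text
tilt -50.9 centre [ 0.5301 -0.1042  0.1144] low 27.3 cost 0.071 F [ 0.4 -0.3 -4.2] M [-0.32  0.08 -0.06] tcp [ 0.5351 -0.1579  0.1983]
```

View pics/j_fit.png

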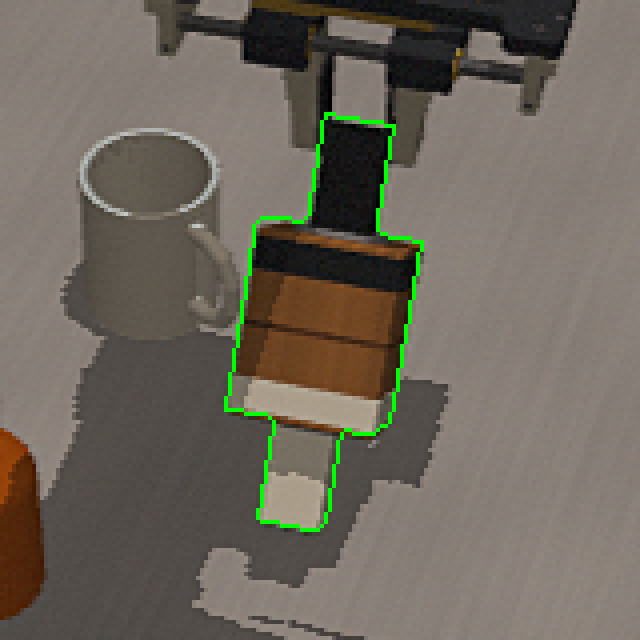

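The foot has left the counter, by roughly 25 mm according to the fit and the gap between foot and shadow (in the crop, foot at (290,525), shadow end at (290,585)). The grip's torsion held the mill at about 51° instead of letting it pivot. I'll lower it gently until it touches, then sort out the grip.

```bash
python3 -m handwheel '[[[0,0,0.003,0,0.68],[0,0,0.004,0,0.68],[0,0,0.004,0,0.68],[0,0,0.004,0,0.68],[0,0,0,0,0.68]]]'; python3 - <<'E'
from h import *
tilt("k",-.093,.006,-.008,np.radians(95.2),-1.0)
print([ (telemetry.get_obs()["force"].round(1),vision.snapshot("wrist")["shot"]) for i in range(3)])
E
```

```text
clock: 11.73
tool_pos: [0.5343, -0.1582, 0.1819]
orientation: [179.9, 0.0, -85.3]
force: [-1.3, 0.1, -6.1]
opening: 0.0296
tilt -49.9 centre [ 0.5287 -0.1031  0.099 ] low 12.8 cost 0.046 F [-1.3  0.1 -6.1] M [-0.24  0.23 -0.  ] tcp [ 0.5343 -0.1582  0.1819]
[(array([-0.3, -0.7, -4.2]), 26), (array([ 0.2,  0.2, -4.8]), 27), (array([-0.1, -0.1, -5.5]), 28)]
```

View pics/k_fit.png

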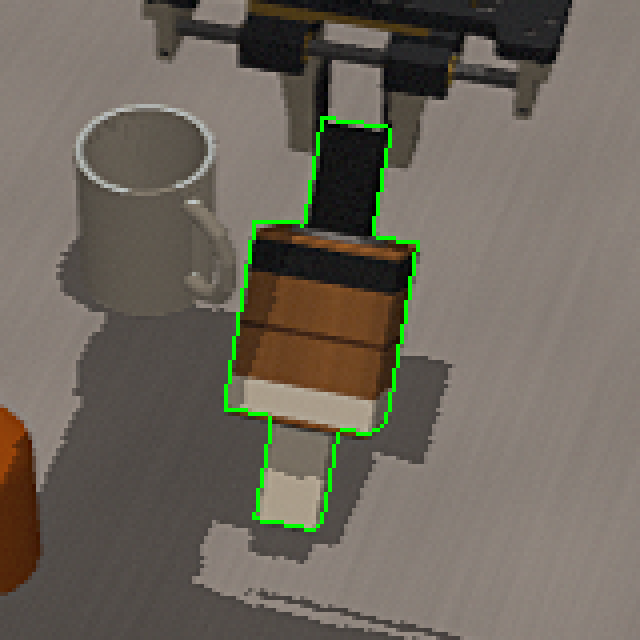

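```bash
python3 -m handwheel '[[[0,0,0.003,0,0.68],[0,0,0.003,0,0.68],[0,0,0.003,0,0.68],[0,0,0,0,0.68]]]'; python3 - <<'E'
from h import *
tilt("l",-.093,.006,-.008,np.radians(95.2),-1.0)
print([ (telemetry.get_obs()["force"].round(1),vision.snapshot("wrist")["shot"]) for i in range(3)])
E
python3 -m handwheel '[[[0,0,0.002,0,0.68],[0,0,0,0,0.68]]]'; python3 - <<'E'
from h import *
tilt("m",-.093,.006,-.008,np.radians(95.2),-1.0)
print([ (telemetry.get_obs()["force"].round(1),vision.snapshot("wrist")["shot"]) for i in range(3)])
E
```

```text
clock: 12.32
tool_pos: [0.5353, -0.1586, 0.1743]
orientation: [-180.0, -0.0, -85.2]
force: [-0.1, -1.1, -1.7]
opening: 0.0294
tilt -50.4 centre [ 0.5296 -0.1042  0.0908] low 4.2 cost 0.068 F [-0.1 -1.1 -1.7] M [-0.41  0.19 -0.02] tcp [ 0.5353 -0.1586  0.1743]
[(array([-0.1, -0.5, -0.8]), 30), (array([-1.1, -0.4, -1.4]), 31), (array([ 0.3, -1.6, -1.1]), 32)]
clock: 12.73
tool_pos: [0.5358, -0.1592, 0.1735]
orientation: [-179.9, -0.1, -85.2]
force: [-0.6, -5.1, 6.2]
opening: 0.0297
tilt -49.6 centre [ 0.5297 -0.1039  0.0908] low 4.9 cost 0.047 F [-0.6 -5.1  6.2] M [-1.8   0.64  0.12] tcp [ 0.5358 -0.1592  0.1735]
[(array([-1.4, -5. ,  4.9]), 34), (array([-0.5, -4.1,  5.7]), 35), (array([-1.2, -5.4,  5.5]), 36)]
```

View pics/m_fit.png

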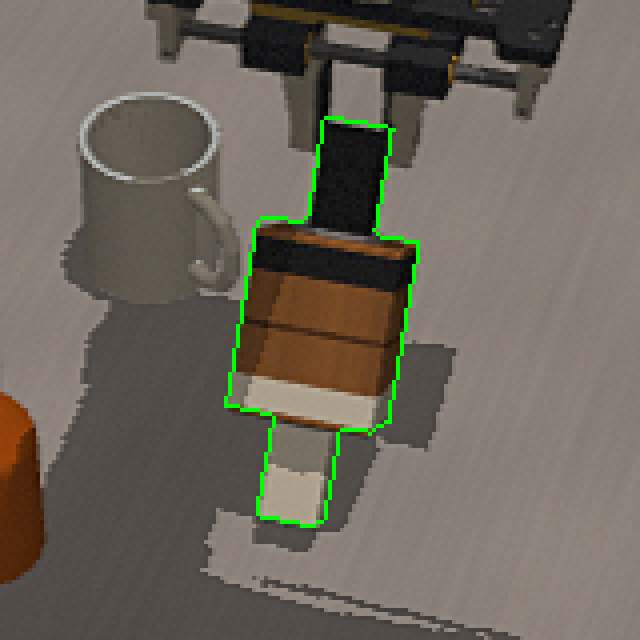

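```bash
python3 -m handwheel '[[[0,0,-0.001,0,0.668],[0,0,0,0,0.668],[0,0,0,0,0.668]]]'; python3 - <<'E'
from h import *
for i in range(5):
    o=telemetry.get_obs();print(o["force"].round(1),o["moment"].round(2),round(o["opening"],4),o["tool_pos"].round(4));vision.snapshot("wrist")
E
```

```text
clock: 13.23
tool_pos: [0.5355, -0.1586, 0.174]
orientation: [-179.9, -0.1, -85.2]
force: [-0.3, -5.3, 5.6]
opening: 0.0299
[-0.3 -5.3  5.6] [-1.78  0.39  0.08] 0.0299 [ 0.5355 -0.1586  0.174 ]
[-0.5 -5.2  4.4] [-1.89  0.37  0.14] 0.0296 [ 0.5355 -0.1586  0.1739]
[ 0.8 -6.2  4.9] [-1.95  0.37  0.08] 0.0297 [ 0.5355 -0.1586  0.1739]
[-1.2 -4.9  5.7] [-1.96  0.41  0.06] 0.0299 [ 0.5355 -0.1586  0.1739]
[-0.3 -5.4  5.3] [-1.91  0.41  0.09] 0.0297 [ 0.5355 -0.1586  0.1739]
```

```bash
python3 -m handwheel '[[[0,0,-0.001,0,0.662],[0,0,0,0,0.662],[0,0,0,0,0.662]]]'; python3 - <<'E'
from h import *
for i in range(4):
    o=telemetry.get_obs();print(o["force"].round(1),o["moment"].round(2),round(o["opening"],4),o["tool_pos"].round(4));vision.snapshot("wrist")
E
```

```text
clock: 13.73
tool_pos: [0.5352, -0.1582, 0.1743]
orientation: [-180.0, -0.0, -85.2]
force: [0.6, -4.7, 3.3]
opening: 0.0298
[ 0.6 -4.7  3.3] [-1.5   0.06 -0.  ] 0.0298 [ 0.5352 -0.1582  0.1743]
[ 0.6 -3.2  2.7] [-1.47  0.13  0.01] 0.0298 [ 0.5352 -0.1582  0.1743]
[ 0.4 -4.8  3.5] [-1.47 -0.01 -0.02] 0.0298 [ 0.5352 -0.1582  0.1743]
[ 0.2 -4.1  2.6] [-1.55  0.06 -0.03] 0.0296 [ 0.5352 -0.1582  0.1743]
```

```bash
python3 -m handwheel '[[[-0.0043,0,-0.0024,0,0.662],[-0.0043,0,-0.0024,0,0.662],[0,0,0,0,0.662]]]'; python3 - <<'E'
from h import *
tilt("n",-.093,.006,-.008,np.radians(95.2),-1.0)
for i in range(3):
    o=telemetry.get_obs();print(o["force"].round(1),o["moment"].round(2),round(o["opening"],4),o["tool_pos"].round(4));vision.snapshot("wrist")
E
```

```text
clock: 14.18
tool_pos: [0.5344, -0.1491, 0.1795]
orientation: [-180.0, 0.0, -85.2]
force: [0.2, -4.4, 4.4]
opening: 0.0299
tilt -51.0 centre [ 0.5281 -0.0956  0.0954] low 8.3 cost 0.053 F [ 0.2 -4.4  4.4] M [-1.68  0.17  0.08] tcp [ 0.5344 -0.1491  0.1795]
[ 0.7 -4.5  3.6] [-1.55  0.04  0.04] 0.0298 [ 0.5345 -0.1495  0.1793]
[ 0.7 -4.1  4.3] [-1.53  0.04  0.04] 0.0298 [ 0.5345 -0.1496  0.1792]
[ 0.9 -3.6  4.6] [-1.55  0.09  0.05] 0.0299 [ 0.5344 -0.1497  0.1792]
```

```bash
python3 -m handwheel '[[[-0.0044,0,-0.0024,0,0.662],[-0.0045,0,-0.0023,0,0.662],[-0.0045,0,-0.0022,0,0.662],[-0.0046,0,-0.0021,0,0.662],[0,0,0,0,0.662]]]'; python3 - <<'E'
from h import *
tilt("o",-.093,.006,-.008,np.radians(95.2),-1.1)
for i in range(2):
    o=telemetry.get_obs();print(o["force"].round(1),o["moment"].round(2),round(o["opening"],4),o["tool_pos"].round(4));vision.snapshot("wrist")
E
```

```text
clock: 14.85
tool_pos: [0.5328, -0.1308, 0.1883]
orientation: [-180.0, 0.0, -85.2]
force: [0.5, -3.7, 3.2]
opening: 0.0299
tilt -85.9 centre [ 0.5327 -0.1302  0.0871] low -13.7 cost 1.0 F [ 0.5 -3.7  3.2] M [-1.21  0.12  0.04] tcp [ 0.5328 -0.1308  0.1883]
[ 0.3 -3.   3.4] [-1.01  0.03  0.  ] 0.0293 [ 0.5328 -0.1313  0.1881]
[ 0.7 -1.7  3.2] [-0.96  0.08  0.03] 0.0297 [ 0.5328 -0.1314  0.188 ]
```

View pics/o_fit.png

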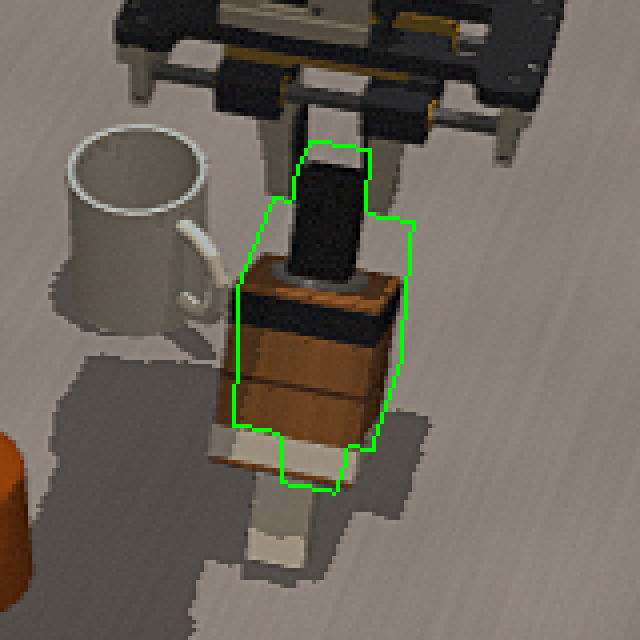

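```bash
python3 -m handwheel '[[[-0.0047,0,-0.0019,0,0.662],[-0.0047,0,-0.0018,0,0.662],[-0.0048,0,-0.0017,0,0.662],[-0.0048,0,-0.0016,0,0.662],[-0.0049,0,-0.0014,0,0.662],[-0.0049,0,-0.0013,0,0.662],[0,0,0,0,0.662]]]'; python3 - <<'E'
from h import *
tilt("p",-.093,.006,-.008,np.radians(95.2),-1.2)
for i in range(2):
    o=telemetry.get_obs();print(o["force"].round(1),o["moment"].round(2),round(o["opening"],4),o["tool_pos"].round(4));vision.snapshot("wrist")
E
```

```text
clock: 15.63
tool_pos: [0.5303, -0.102, 0.1979]
orientation: [-180.0, 0.0, -85.2]
force: [-0.2, -1.9, 2.5]
opening: 0.0297
tilt -68.1 centre [ 0.5268 -0.0731  0.1014] low 3.0 cost 0.048 F [-0.2 -1.9  2.5] M [-0.75  0.1   0.  ] tcp [ 0.5303 -0.102   0.1979]
[-0.3 -1.1  2.3] [-0.56  0.12  0.02] 0.0305 [ 0.5304 -0.1026  0.1978]
[-0.2 -1.3  3.1] [-0.53  0.12  0.05] 0.0299 [ 0.5304 -0.1027  0.1977]
```

View pics/p_fit.png

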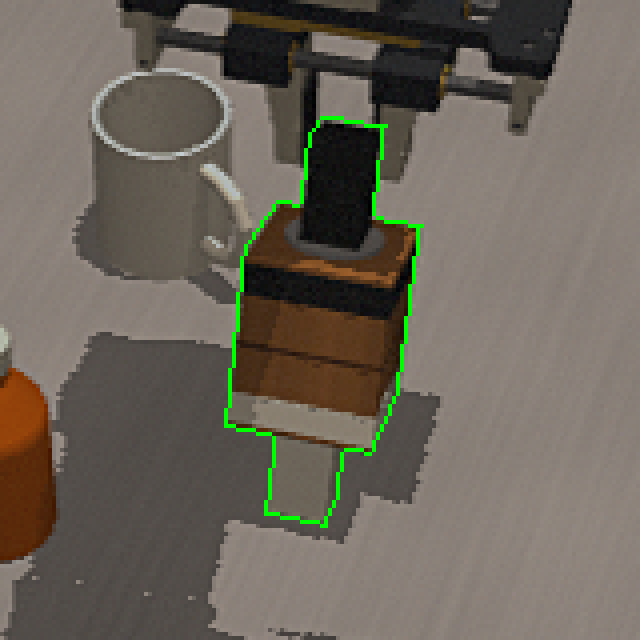

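```bash
python3 -m handwheel '[[[-0.005,0,-0.0011,0,0.662],[-0.005,0,-0.0009,0,0.662],[-0.005,0,-0.0008,0,0.662],[-0.005,0,-0.0006,0,0.662],[-0.005,0,-0.0004,0,0.662],[-0.005,0,-0.0003,0,0.662],[-0.005,0,-0.0001,0,0.662],[-0.005,0,0,0,0.662],[0,0,0,0,0.662]]]'; python3 - <<'E'
from h import *
tilt("q",-.093,.006,-.008,np.radians(95.2),-1.4)
for i in range(2):
    o=telemetry.get_obs();print(o["force"].round(1),o["moment"].round(2),round(o["opening"],4),o["tool_pos"].round(4));vision.snapshot("wrist")
E
```

```text
clock: 16.58
tool_pos: [0.5279, -0.0621, 0.2032]
orientation: [-179.9, -0.0, -85.2]
force: [-0.9, -1.5, 9.6]
opening: 0.0299
tilt -82.2 centre [ 0.5263 -0.0555  0.1023] low 1.2 cost 0.075 F [-0.9 -1.5  9.6] M [-0.47  0.28 -0.  ] tcp [ 0.5279 -0.0621  0.2032]
[-0.  -0.6  9.2] [-0.35  0.33 -0.01] 0.03 [ 0.5279 -0.0623  0.2032]
[ 0.2 -1.  10. ] [-0.34  0.38  0.02] 0.0299 [ 0.5279 -0.0624  0.2032]
```

View pics/q_fit.png

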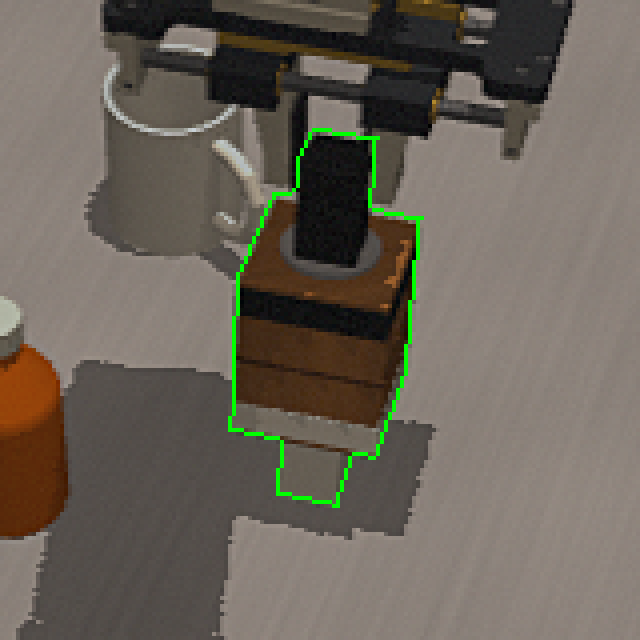

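```bash
python3 -m handwheel '[[[-0.0045,0,-0.0005,0,0.662],[-0.0045,0,0,0,0.662],[-0.0045,0,0.0002,0,0.662],[-0.0045,0,0.0003,0,0.662],[-0.003,0,0.0003,0,0.662],[0,0,0,0,0.662]]]'; python3 - <<'E'
from h import *
tilt("r",-.093,.006,-.009,np.radians(95.2),-1.5)
for i in range(2):
    o=telemetry.get_obs();print(o["force"].round(1),o["moment"].round(2),round(o["opening"],4),o["tool_pos"].round(4));vision.snapshot("wrist")
E
```

```text
clock: 17.28
tool_pos: [0.526, -0.0411, 0.2028]
orientation: [-179.9, 0.0, -85.2]
force: [-0.5, 0.6, 9.1]
opening: 0.0301
tilt -89.1 centre [ 0.5259 -0.0457  0.1007] low 0.5 cost 0.108 F [-0.5  0.6  9.1] M [ 0.    0.4  -0.04] tcp [ 0.526  -0.0411  0.2028]
[-0.8 -0.1  9.8] [0.04 0.44 0.04] 0.03 [ 0.5261 -0.0412  0.2028]
[-0.5 -0.2  9.6] [ 0.07  0.44 -0.02] 0.0298 [ 0.5261 -0.0413  0.2028]
```

View pics/r_fit.png

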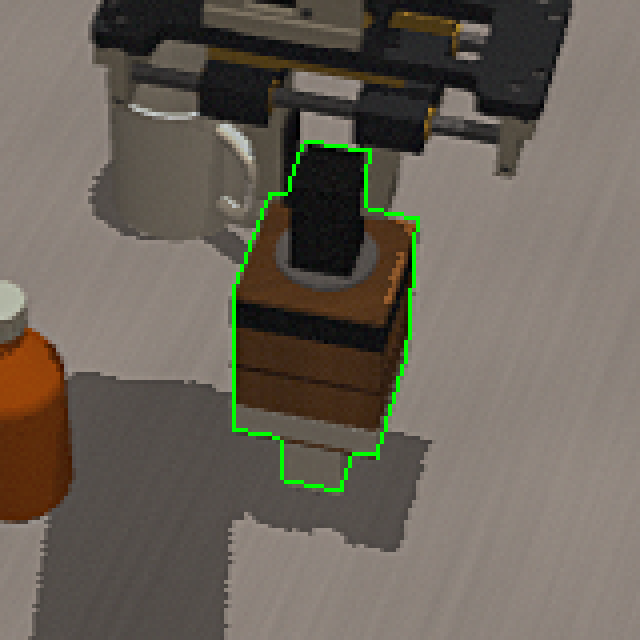

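```bash
python3 -m handwheel '[[[0,0,-0.0007,0,0.662],[0,0,0,0,0.662],[0,0,0,0,0.655],[0,0,0,0,0.65],[0,0,0,0,0.64],[0,0,0,0,0.6],[0,0,0,0,0.55],[0,0,0,0,0.55],[0,0,0,0,0.55]]]'; python3 - <<'E'
from h import *
pics,p=millfit([.526,-.0457,.1,np.radians(95.2),-np.pi/2],[0,1,3],"s",("side",))
pp,c=fit([(pics["side"],np.array(silhouettes("mill_mid",pics["side"])[0]["region"]))],p,[0,1,4]);print(pp,c)
wrist("s")
E
```

```text
clock: 18.23
tool_pos: [0.5253, -0.0422, 0.2022]
orientation: [180.0, 0.0, -85.2]
force: [0.4, 0.2, 0.0]
opening: 0.0394
side conf 0.76 area 2868
mill [ 0.5241 -0.0405  0.1   ] yaw 96.83 elev -90.0 cost 0.048
t 18.33 tcp [ 0.5253 -0.0422  0.2023] rpy [180.    0.  -85.3] F [ 0.45  0.03 -0.15] M [0.   0.12 0.04] open 0.0396
[ 0.52409737 -0.0392757   0.1         1.6900321  -1.59787405] 0.034494420020290795
```

View pics/s_side_fit.png

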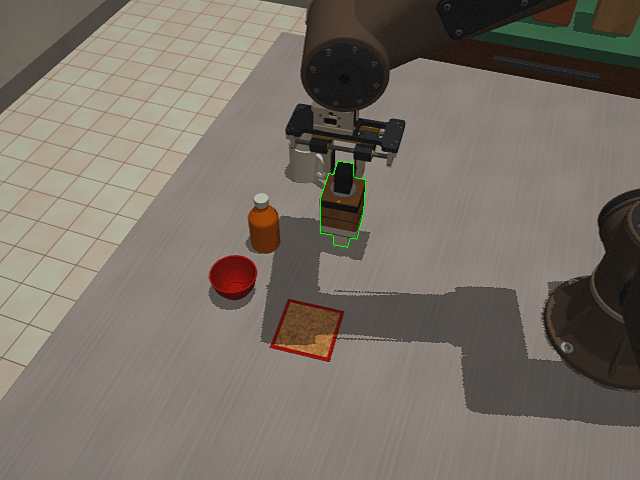

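View pics/s_wrist.png

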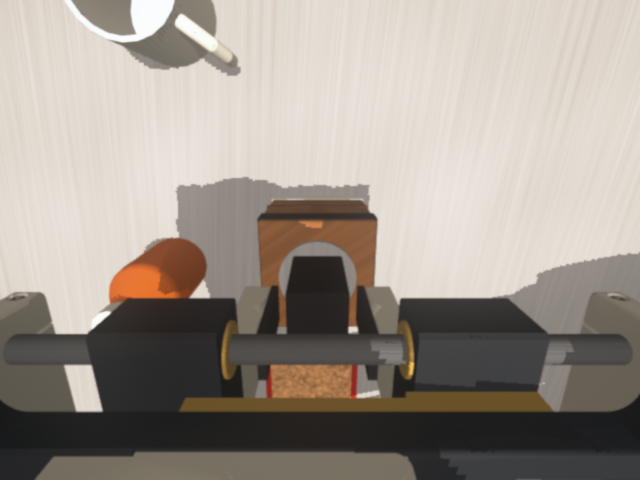

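```bash
cat > lay.py <<'E'
import numpy as np
def lay(bd,h,phis):
    def rot(v,f): f=np.radians(f);return np.array([v[0]*np.cos(f)+v[1]*np.sin(f),-v[0]*np.sin(f)+v[1]*np.cos(f)])
    f1=90-np.degrees(np.arctan2(21,54)); o=np.array([15.,0]); P=np.array([bd,h]); B=np.array([36.,54.])
    b1=o+rot(B-o,f1)
    return np.array([o+rot(P-o,f) if f<=f1 else b1+rot(o+rot(P-o,f1)-b1,f-f1) for f in phis])
if __name__=="__main__":
    ph=np.r_[np.arange(0,69,3),68.75,72,75,78,81,84,87,90];P=lay(-2,194,ph)
    for f,p,d in zip(ph[1:],P[1:],np.diff(P,axis=0)):print(f,p.round(1),d.round(1))
E
python3 lay.py
python3 -m handwheel '[[[0,0,-0.003,0,0.55],[0,0,0,0,0.62],[0,0,0,0,0.662],[0,0,0,0,0.662],[0,0,0,0,0.662],[0,0,0,0,0.662],[0,0,0,0,0.662]]]'; python3 - <<'E'
from h import *
wrist("t");look(("side",),"t")
for i in range(2):
    o=telemetry.get_obs();print(o["force"].round(1),o["moment"].round(2),round(o["opening"],4),o["tool_pos"].round(4));vision.snapshot("wrist")
E
```

```text
3.0 [  8.2 194.6] [10.2  0.6]
6.0 [ 18.4 194.7] [10.2  0.1]
9.0 [ 28.6 194.3] [10.2 -0.4]
12.0 [ 38.7 193.3] [10.1 -1. ]
15.0 [ 48.8 191.8] [10.1 -1.5]
18.0 [ 58.8 189.8] [10. -2.]
21.0 [ 68.7 187.2] [ 9.9 -2.6]
24.0 [ 78.4 184.1] [ 9.7 -3.1]
27.0 [ 87.9 180.6] [ 9.6 -3.6]
30.0 [ 97.3 176.5] [ 9.4 -4.1]
33.0 [106.4 172. ] [ 9.1 -4.5]
36.0 [115.3 166.9] [ 8.9 -5. ]
39.0 [123.9 161.5] [ 8.6 -5.5]
42.0 [132.2 155.5] [ 8.3 -5.9]
45.0 [140.2 149.2] [ 8.  -6.3]
48.0 [147.8 142.4] [ 7.6 -6.8]
51.0 [155.1 135.3] [ 7.3 -7.1]
54.0 [162.  127.8] [ 6.9 -7.5]
57.0 [168.4 119.9] [ 6.5 -7.9]
60.0 [174.5 111.7] [ 6.1 -8.2]
63.0 [180.1 103.2] [ 5.6 -8.5]
66.0 [185.3  94.4] [ 5.2 -8.8]
68.75 [189.6  86.2] [ 4.3 -8.3]
72.0 [194.3  79.4] [ 4.7 -6.8]
75.0 [198.3  72.9] [ 4.  -6.5]
78.0 [202.   66.3] [ 3.6 -6.7]
81.0 [205.3  59.4] [ 3.3 -6.8]
84.0 [208.2  52.4] [ 2.9 -7. ]
87.0 [210.8  45.3] [ 2.6 -7.2]
90.0 [212.9  38. ] [ 2.2 -7.3]
clock: 19.02
tool_pos: [0.5254, -0.0422, 0.2054]
orientation: [-180.0, -0.0, -85.2]
force: [-0.0, -0.4, 0.2]
opening: 0.0299
[ 0.9 -0.5 -0.1] [-0.06  0.1  -0.04] 0.03 [ 0.5254 -0.0422  0.2054]
[-0.6  0.1  1. ] [-0.06  0.09  0.01] 0.03 [ 0.5254 -0.0422  0.2054]
```

View pics/t_side.png

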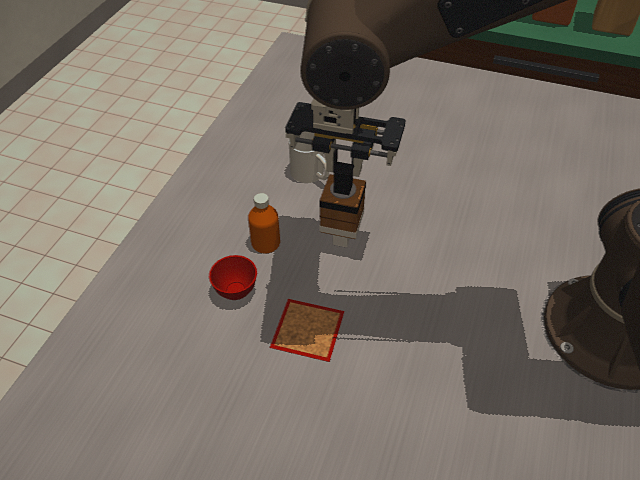

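```bash
python3 -m handwheel '[[[-0.003,0,-0.0002,0,0.662],[-0.005,0,0,0,0.662],[-0.005,0,0,0,0.662],[-0.005,0,0,0,0.662],[-0.005,0,0,0,0.662],[-0.005,0,0.0002,0,0.662],[-0.005,0,0.0003,0,0.662],[-0.005,0,0.0005,0,0.662],[-0.003,0,0.0003,0,0.662],[0,0,0,0,0.662]]]'; python3 - <<'E'
from h import *
tilt("u",-.094,.002,-.011,np.radians(95.2),-1.75)
for i in range(2):
    o=telemetry.get_obs();print(o["force"].round(1),o["moment"].round(2),round(o["opening"],4),o["tool_pos"].round(4));vision.snapshot("wrist")
E
```

```text
clock: 20.05
tool_pos: [0.5221, -0.0006, 0.2044]
orientation: [-180.0, 0.0, -85.2]
force: [-0.3, 0.1, 5.3]
opening: 0.0299
tilt -100.5 centre [ 0.5228 -0.0196  0.1013] low 0.2 cost 0.104 F [-0.3  0.1  5.3] M [-0.02  0.1   0.02] tcp [ 0.5221 -0.0006  0.2044]
[-0.1  0.6  5.3] [0.11 0.17 0.05] 0.0299 [ 0.5222 -0.001   0.2044]
[0.5 1.3 5.6] [0.18 0.2  0.  ] 0.0299 [ 0.5222 -0.0011  0.2044]
```

View pics/u_fit.png

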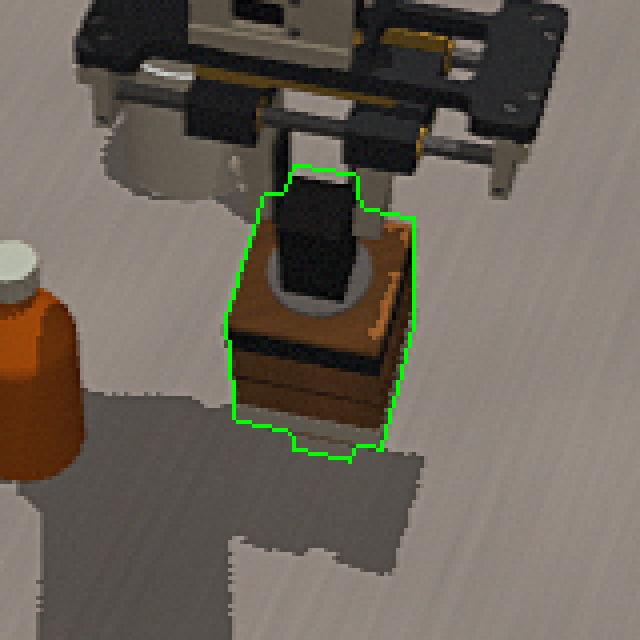

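```bash
python3 -m handwheel '[[[-0.005,0,0.0007,0,0.662],[-0.005,0,0.0008,0,0.662],[-0.005,0,0.001,0,0.662],[-0.005,0,0.0011,0,0.662],[-0.005,0,0.0012,0,0.662],[-0.0049,0,0.0014,0,0.662],[-0.0049,0,0.0015,0,0.662],[-0.0048,0,0.0016,0,0.662],[-0.0048,0,0.0017,0,0.662],[-0.0048,0,0.0019,0,0.662],[-0.0047,0,0.002,0,0.662],[-0.0047,0,0.0021,0,0.662],[-0.0046,0,0.0022,0,0.662],[-0.0045,0,0.0023,0,0.662],[-0.0045,0,0.0025,0,0.662],[-0.0044,0,0.0025,0,0.662],[0,0,0,0,0.662]]]'; python3 - <<'E'
from h import *
tilt("v",-.094,.002,-.011,np.radians(95.2),-2.2)
for i in range(2):
    o=telemetry.get_obs();print(o["force"].round(1),o["moment"].round(2),round(o["opening"],4),o["tool_pos"].round(4));vision.snapshot("wrist")
E
```

```text
clock: 21.67
tool_pos: [0.5156, 0.076, 0.1773]
orientation: [180.0, 0.0, -85.2]
force: [-0.9, 4.0, 4.6]
opening: 0.03
tilt -124.0 centre [0.5185 0.0217 0.0895] low -1.8 cost 0.264 F [-0.9  4.   4.6] M [ 1.26  0.18 -0.02] tcp [0.5156 0.076  0.1773]
[-0.5  3.3  4.4] [1.34 0.16 0.04] 0.0298 [0.5156 0.0755 0.1775]
[0.  4.5 4.5] [1.44 0.21 0.02] 0.0296 [0.5156 0.0753 0.1776]
```

View pics/v_fit.png

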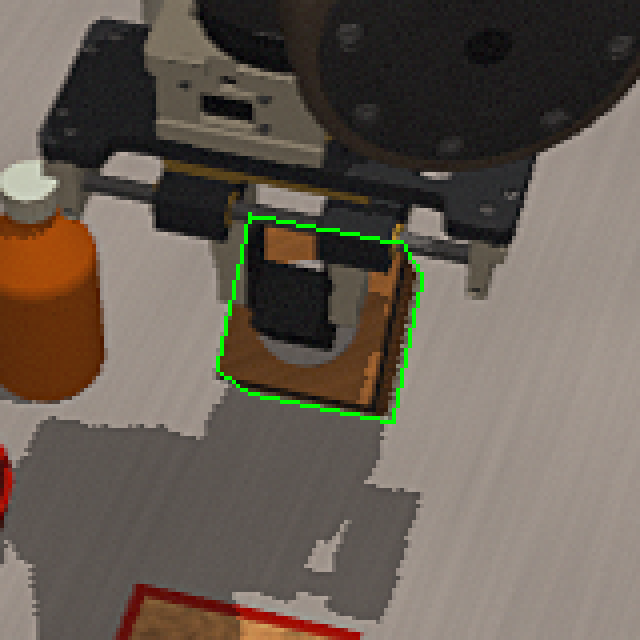

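```bash
python3 -m handwheel '[[[-0.0044,0,0.0026,0,0.662],[-0.0043,0,0.0027,0,0.662],[-0.0042,0,0.0029,0,0.662],[-0.0041,0,0.003,0,0.662],[-0.004,0,0.0031,0,0.662],[-0.004,0,0.0032,0,0.662],[-0.0038,0,0.0034,0,0.662],[-0.0038,0,0.0034,0,0.662],[-0.0037,0,0.0035,0,0.662],[-0.0036,0,0.0036,0,0.662],[-0.0035,0,0.0037,0,0.662],[-0.0034,0,0.0038,0,0.662],[-0.0033,0,0.0039,0,0.662],[-0.0032,0,0.004,0,0.662],[-0.0031,0,0.0041,0,0.662],[-0.003,0,0.0041,0,0.662],[0,0,0,0,0.662]]]'; python3 - <<'E'
from h import *
tilt("w",-.094,.002,-.011,np.radians(95.2),-2.6)
for i in range(2):
    o=telemetry.get_obs();print(o["force"].round(1),o["moment"].round(2),round(o["opening"],4),o["tool_pos"].round(4));vision.snapshot("wrist")
E
```

```text
clock: 23.28
tool_pos: [0.5103, 0.1345, 0.1217]
orientation: [179.9, -0.0, -85.2]
force: [0.2, 1.8, -0.3]
opening: 0.0301
tilt -127.5 centre [0.5111 0.0755 0.0373] low -51.1 cost 0.665 F [ 0.2  1.8 -0.3] M [ 0.79 -0.05  0.08] tcp [0.5103 0.1345 0.1217]
[ 0.3  1.4 -0.6] [ 0.71 -0.02  0.06] 0.0297 [0.5104 0.1341 0.1224]
[ 0.1  2.  -0.8] [0.61 0.01 0.1 ] 0.0301 [0.5105 0.134  0.1225]
```

View pics/w.png

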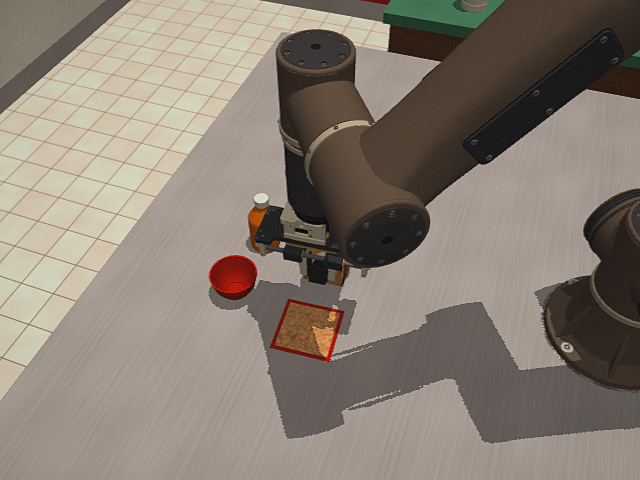

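```bash
python3 -m handwheel '[[[-0.0028,0,0.0043,0,0.662],[-0.0028,0,0.0044,0,0.662],[-0.0026,0,0.0044,0,0.662],[-0.0026,0,0.0045,0,0.662],[-0.0022,0,0.0041,0,0.662],[-0.0021,0,0.0041,0,0.662],[-0.0023,0,0.0034,0,0.662],[-0.0023,0,0.0033,0,0.662],[-0.002,0,0.0033,0,0.662],[-0.002,0,0.0033,0,0.662],[-0.0018,0,0.0033,0,0.662],[-0.0018,0,0.0034,0,0.662],[-0.0017,0,0.0034,0,0.662],[-0.0016,0,0.0034,0,0.662],[0,0,0,0,0.662]]]'; python3 - <<'E'
from h import *
look(("side","top"),"x");wrist("x")
for i in range(3):
    o=telemetry.get_obs();print(o["force"].round(1),o["moment"].round(2),round(o["opening"],4),o["tool_pos"].round(4));vision.snapshot("wrist")
E
```

```text
clock: 24.73
tool_pos: [0.5079, 0.1647, 0.0694]
orientation: [180.0, -0.0, -85.2]
force: [-0.2, 2.9, 1.3]
opening: 0.0298
[ 1.1  1.7 -0. ] [0.72 0.01 0.05] 0.0298 [0.508  0.1644 0.07  ]
[ 0.1  2.7 -0.4] [0.7  0.   0.09] 0.0302 [0.508  0.1644 0.0701]
[-0.7  1.4 -1.1] [ 0.67 -0.01  0.07] 0.03 [0.508  0.1644 0.0701]
```

View pics/x_top.png

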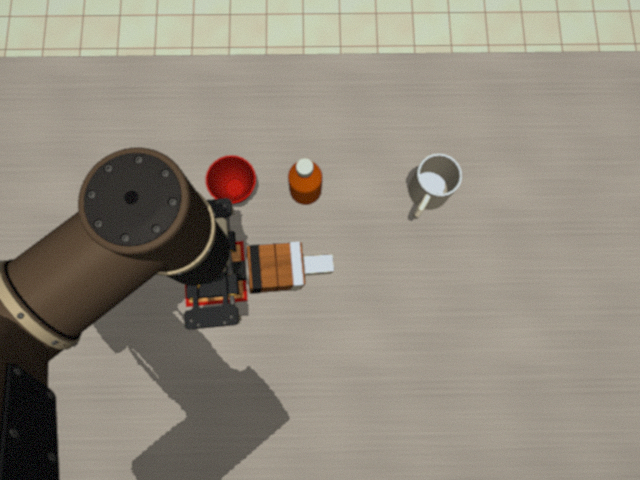

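View pics/x_wrist.png

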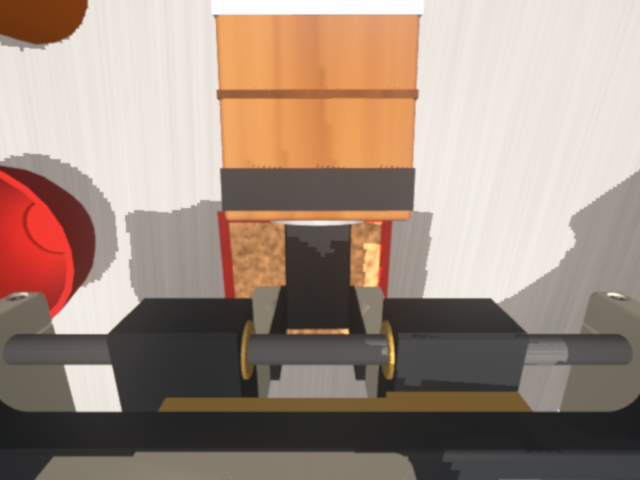

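```bash
python3 -m handwheel '[[[-0.0015,0,0.0035,0,0.662],[-0.0014,0,0.0035,0,0.662],[-0.0013,0,0.0036,0,0.662],[-0.0013,0,0.0036,0,0.662],[-0.0011,0,0.0025,0,0.662],[-0.001,0,0.002,0,0.662],[0,0,0,0,0.662]]]'; python3 - <<'E'
from h import *
for i in range(3):
    o=telemetry.get_obs();print(o["force"].round(1),o["moment"].round(2),round(o["opening"],4),o["tool_pos"].round(4));vision.snapshot("wrist")
pics,p=millfit([.51,.078,.036,np.radians(-84),0],[0,1,3],"y",("top",))
E
```

```text
clock: 25.62
tool_pos: [0.5073, 0.1721, 0.0512]
orientation: [180.0, -0.1, -85.2]
force: [-0.1, -2.1, 3.5]
opening: 0.03
[-0.1 -2.1  3.5] [-0.65  0.31  0.03] 0.03 [0.5073 0.1721 0.0512]
[-0.2 -1.2  1.8] [-0.53  0.21  0.01] 0.0297 [0.5073 0.1719 0.0513]
[-0.1 -1.1  2.1] [-0.56  0.25  0.01] 0.0302 [0.5073 0.1719 0.0513]
top conf 0.89 area 3535
mill [0.516  0.0766 0.036 ] yaw -85.21 elev 0.0 cost 0.134
t 25.87 tcp [0.5073 0.1719 0.0514] rpy [180.   -0.  -85.3] F [-0.74 -2.62  2.02] M [-0.78  0.17  0.04] open 0.0295
```

View pics/y_top_fit.png

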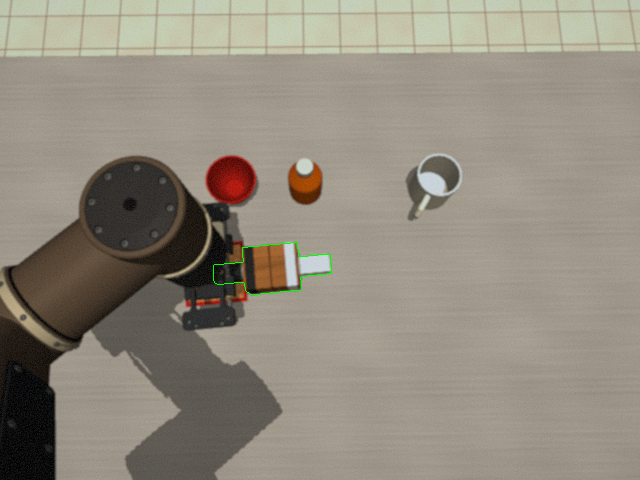

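```bash
python3 -m handwheel '[[[0.002,0,-0.0003,0,0.662],[0.003,0,0,0,0.662],[0.003,0,0,0,0.662],[0.003,0,0,0,0.662],[0.002,0,0,0,0.662],[0,0,0,0,0.662],[0,0,0,0,0.64],[0,0,0,0,0.5],[0,0,0,0,0.3],[0,0,0,0,0.2],[0,0,-0.01,0,0.2],[0,0,-0.02,0,0],[0,0,-0.025,0,0],[0,0,-0.025,0,0],[0,0,-0.025,0,0],[0,0,-0.02,0,0]]]'; python3 - <<'E'
from h import *
pics,p=millfit([.516,.066,.036,np.radians(-85),0],[0,1,3],"z",("side","top"))
E
```

```text
clock: 27.2
tool_pos: [0.5089, 0.1594, 0.1796]
orientation: [-179.9, 0.0, -85.2]
force: [0.7, 0.5, -0.1]
opening: 0.0848
side conf 0.64 area 2303
top conf 0.64 area 3828
mill [0.5173 0.0637 0.036 ] yaw -84.98 elev 0.0 cost 0.365
t 27.4 tcp [0.5086 0.1595 0.1778] rpy [-1.799e+02  1.000e-01 -8.520e+01] F [-0.3   0.69 -0.61] M [-0.    0.16  0.02] open 0.0874
```

View pics/z_top_fit.png

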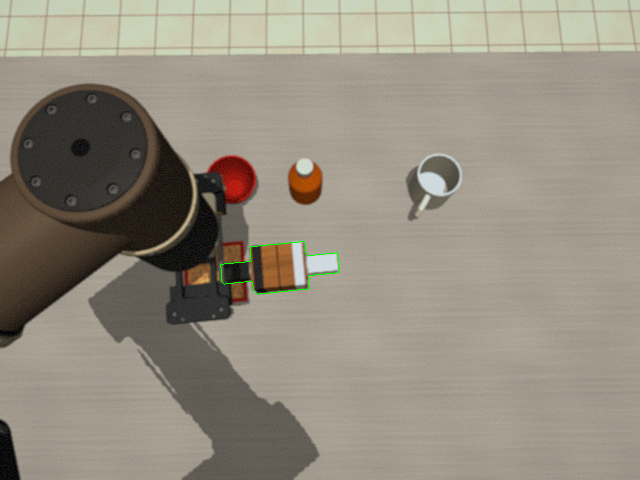

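View pics/z_side_fit.png

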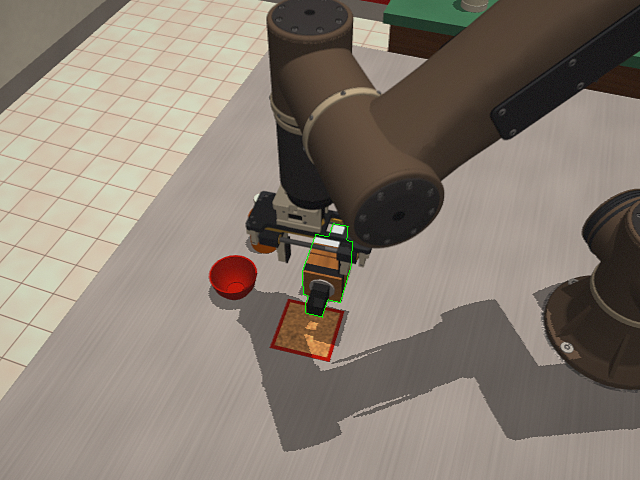

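```bash
python3 -m handwheel '[[[0.014,0,0,0,0.3],[0.02,0,0,0,0.4],[0.02,0,0,0,0.4],[0.02,0,0,0,0.4],[0.02,0,0,0,0.4],[0.02,0,0,0,0.4],[0.02,0,0,0,0.4],[0.02,0,0,0,0.4],[0.02,0,0,0,0.4],[0.02,-0.001,0,0,0.4],[0,0,0,0,0.4],[0,0,0,0,0.4]]]'; python3 - <<'E'
from h import *
s=wrist("A")
for n in("mill_white_end","mill_mid"):
    for r in place_of(n,s)[:2]: print(n,r["xy"],r["conf"],onz(s,r["xy"],.036))
pics,p=millfit([.517,.064,.036,np.radians(-85),0],[0,1,3],"A",("side","top"))
for n in pics: print(n,[(r["xy"],r["conf"],onz(pics[n],r["xy"],.036).round(4)) for r in place_of("mill_white_end",pics[n])[:1]])
E
```

```text
clock: 28.4
tool_pos: [0.5248, -0.0354, 0.1757]
orientation: [179.9, -0.0, -85.4]
force: [0.3, 0.1, 1.2]
opening: 0.0526
mill_white_end [320.8, 238.3] 0.78 [ 0.52070474 -0.03485268  0.036     ]
side conf 0.89 area 3141
top conf 0.8 area 3282
mill [0.5172 0.0634 0.036 ] yaw -84.74 elev 0.0 cost 0.244
t 28.75 tcp [ 0.5256 -0.0334  0.1767] rpy [180.    0.  -85.2] F [-0.33 -1.21  0.31] M [ 0.02  0.02 -0.04] open 0.0528
side []
top [([337.1, 264.0], 0.86, array([ 0.5231, -0.0352,  0.036 ]))]
```

View pics/A_wrist.png

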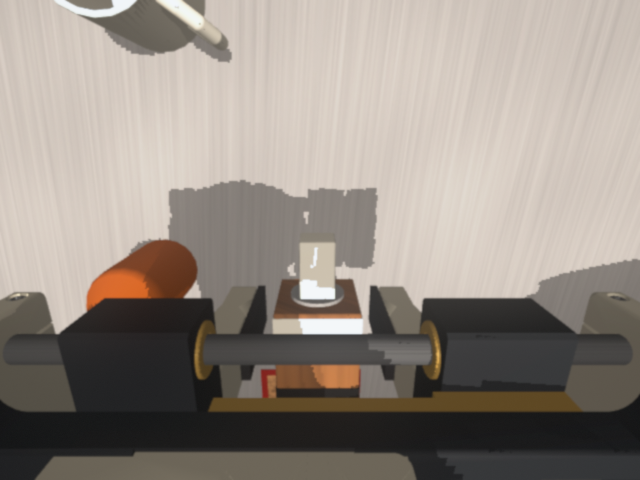

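View pics/A_side_fit.png

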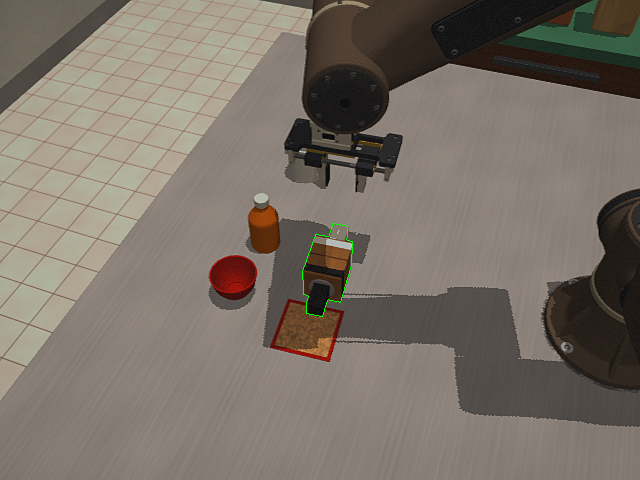

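```bash
python3 -m handwheel '[[[0,0,0.012,0,0.4],[0,0,0.02,0,0.4],[0,0,0.02,0,0.4],[0,0,0.02,0,0.4],[0,0,0.02,0,0.4],[0,0,0.016,0,0.4],[0,0,0.011,0,0.4],[0,0,0,0,0.4],[0,0,0,0,0.6],[0,0,0,0,0.662],[0,0,0,0,0.662],[0,0,0,0,0.662],[0,0,0,0,0.662]]]'; python3 - <<'E'
from h import *
s=wrist("B")
for i in range(4):
    o=telemetry.get_obs();print(o["force"].round(1),o["moment"].round(2),round(o["opening"],4),o["tool_pos"].round(4));vision.snapshot("wrist")
import arc
ths=np.arange(0,93,3);P=arc.path(-94,9,ths)
for t,p,d in zip(ths[1:],P[1:],np.diff(P,axis=0)): print(t,p.round(1),d.round(1),end="; ")
E
```

```text
clock: 29.93
tool_pos: [0.5258, -0.0339, 0.0584]
orientation: [-180.0, 0.0, -85.2]
force: [-0.8, -0.1, 0.5]
opening: 0.0308
[-1.7 -1.3  1.5] [ 0.04  0.48 -0.02] 0.0299 [ 0.5257 -0.0339  0.0583]
[-1.6 -0.3  3.1] [0.04 0.64 0.03] 0.0299 [ 0.5257 -0.0339  0.0582]
[-2.   0.1  3.5] [0.08 0.77 0.04] 0.0297 [ 0.5257 -0.0339  0.0582]
[-1.   0.9  3.3] [-0.04  0.78  0.06] 0.0297 [ 0.5257 -0.034   0.0582]
3 [-91.5  52.3] [2.5 7.3]; 6 [-88.5  59.4] [2.9 7.1]; 9 [-85.2  66.3] [3.3 7. ]; 12 [-81.6  73.1] [3.7 6.8]; 15 [-77.6  79.7] [4.  6.6]; 18 [-73.2  86.1] [4.3 6.4]; 21 [-68.6  92.2] [4.7 6.1]; 24 [-63.5 100.8] [5.  8.6]; 27 [-58.  109.5] [5.5 8.6]; 30 [-52.1 117.8] [6.  8.3]; 33 [-45.7 125.8] [6.4 8. ]; 36 [-38.9 133.4] [6.8 7.7]; 39 [-31.7 140.7] [7.2 7.3]; 42 [-24.2 147.6] [7.6 6.9]; 45 [-16.3 154.1] [7.9 6.5]; 48 [ -8.  160.2] [8.2 6.1]; 51 [  0.5 165.9] [8.5 5.6]; 54 [  9.3 171.1] [8.8 5.2]; 57 [ 18.4 175.8] [9.1 4.7]; 60 [ 27.7 180. ] [9.3 4.2]; 63 [ 37.2 183.8] [9.5 3.7]; 66 [ 47. 187.] [9.7 3.2]; 69 [ 56.8 189.7] [9.9 2.7]; 72 [ 66.8 191.9] [10.   2.2]; 75 [ 76.9 193.6] [10.1  1.7]; 78 [ 87.1 194.8] [10.2  1.1]; 81 [ 97.3 195.4] [10.2  0.6]; 84 [107.5 195.4] [10.2  0.1]; 87 [117.8 195. ] [10.2 -0.5]; 90 [127.9 194. ] [10.2 -1. ];
```

View pics/B_wrist.png

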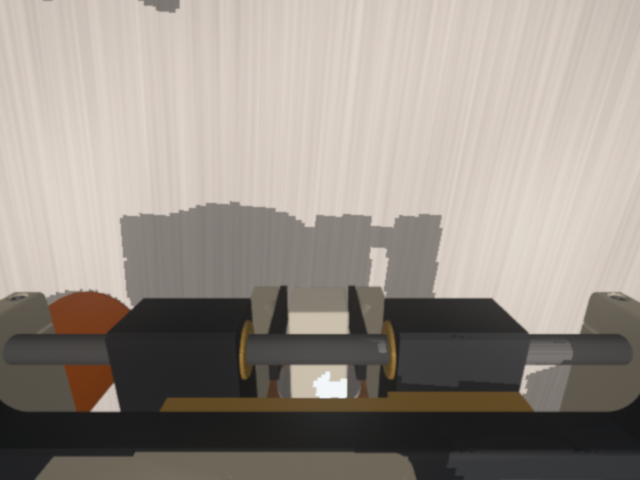

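```bash
python3 -m handwheel '[[[-0.0008,0,-0.003,0,0.662],[-0.0013,0,-0.0037,0,0.662],[-0.0014,0,-0.0036,0,0.662],[-0.0015,0,-0.0035,0,0.662],[-0.0016,0,-0.0035,0,0.662],[-0.0017,0,-0.0035,0,0.662],[-0.0018,0,-0.0034,0,0.662],[-0.0019,0,-0.0034,0,0.662],[0,0,0,0,0.662]]]'; python3 - <<'E'
from h import *
s=look(("side",),"C")
for i in range(3):
    o=telemetry.get_obs();print(o["force"].round(1),o["moment"].round(2),round(o["opening"],4),o["tool_pos"].round(4));vision.snapshot("wrist")
im=s["side"]["color"][180:340,250:410,::-1];cv2.imwrite("pics/C_crop.png",cv2.resize(im,None,fx=4,fy=4,interpolation=0))
E
```

```text
clock: 30.93
tool_pos: [0.525, -0.0216, 0.0861]
orientation: [-179.9, 0.0, -85.2]
force: [-1.0, -0.2, -0.4]
opening: 0.03
[ 0.9 -0.8 -0.9] [-0.4   0.22  0.08] 0.0302 [ 0.5248 -0.0218  0.0858]
[-0.7 -1.2 -1.1] [-0.46  0.09  0.  ] 0.0298 [ 0.5247 -0.0219  0.0855]
[-0.2 -1.7 -1.6] [-0.4   0.09  0.07] 0.0298 [ 0.5247 -0.022   0.0854]
```

View pics/C_crop.png

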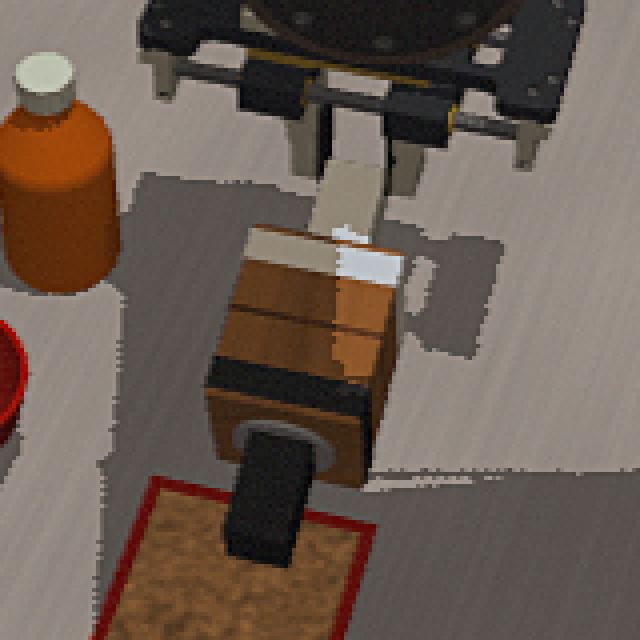

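```bash
python3 -m handwheel '[[[-0.002,0,-0.0033,0,0.662],[-0.002,0,-0.0033,0,0.662],[-0.0021,0,-0.0032,0,0.662],[-0.0022,0,-0.0032,0,0.662],[-0.0023,0,-0.0031,0,0.662],[-0.0024,0,-0.003,0,0.662],[-0.0025,0,-0.0043,0,0.662],[-0.0025,0,-0.0043,0,0.662],[-0.0027,0,-0.0043,0,0.662],[-0.0028,0,-0.0043,0,0.662],[-0.0029,0,-0.0042,0,0.662],[-0.0031,0,-0.0041,0,0.662],[-0.0031,0,-0.004,0,0.662],[-0.0033,0,-0.004,0,0.662],[-0.0034,0,-0.0039,0,0.662],[-0.0034,0,-0.0038,0,0.662],[0,0,0,0,0.662]]]'; python3 - <<'E'
from h import *
s=look(("side",),"D")
for i in range(3):
    o=telemetry.get_obs();print(o["force"].round(1),o["moment"].round(2),round(o["opening"],4),o["tool_pos"].round(4));vision.snapshot("wrist")
im=s["side"]["color"][180:340,250:410,::-1];cv2.imwrite("pics/D_crop.png",cv2.resize(im,None,fx=4,fy=4,interpolation=0))
E
```

```text
clock: 32.55
tool_pos: [0.5215, 0.0212, 0.1466]
orientation: [-179.9, 0.0, -85.2]
force: [0.1, -0.7, -0.9]
opening: 0.03
[ 0.  -2.2 -0.8] [-0.94  0.18  0.05] 0.03 [0.5213 0.0209 0.1462]
[ 0.2 -1.8  0.3] [-0.98  0.12  0.01] 0.0298 [0.5212 0.0206 0.1459]
[-0.2 -1.7 -0.6] [-0.98  0.12  0.04] 0.0297 [0.5212 0.0205 0.1457]
```

View pics/D_crop.png

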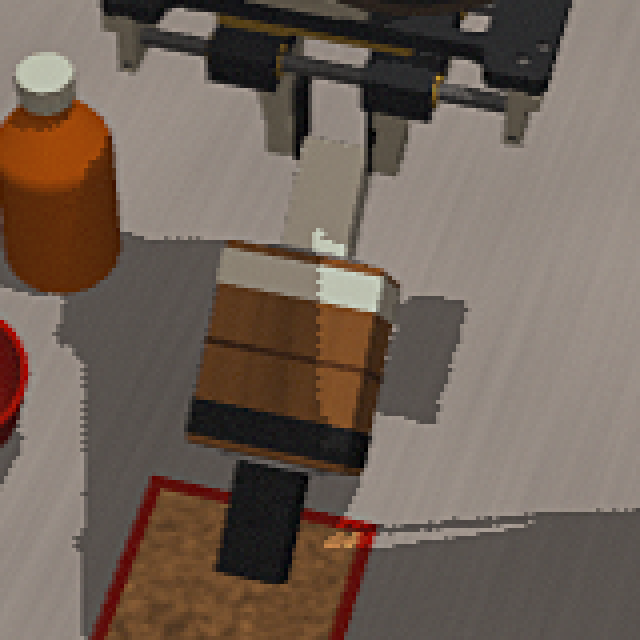

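```bash
python3 -m handwheel '[[[-0.0036,0,-0.0037,0,0.662],[-0.0036,0,-0.0036,0,0.662],[-0.0038,0,-0.0035,0,0.662],[-0.0038,0,-0.0034,0,0.662],[-0.0039,0,-0.0033,0,0.662],[-0.004,0,-0.0032,0,0.662],[0,0,0,0,0.662]]]'; python3 - <<'E'
from h import *
s=look(("side",),"E")
for i in range(3):
    o=telemetry.get_obs();print(o["force"].round(1),o["moment"].round(2),round(o["opening"],4),o["tool_pos"].round(4));vision.snapshot("wrist")
E
```

```text
clock: 33.33
tool_pos: [0.5196, 0.0441, 0.1672]
orientation: [-179.9, 0.0, -85.2]
force: [-0.2, -2.3, 0.3]
opening: 0.0295
[ 0.2 -3.2  1.2] [-1.09  0.16  0.03] 0.0297 [0.5195 0.0437 0.1669]
[ 0.3 -2.6  1. ] [-1.05  0.1  -0.02] 0.03 [0.5193 0.0434 0.1667]
[ 1.  -3.1  0.1] [-1.02  0.08  0.05] 0.0295 [0.5193 0.0432 0.1665]
```

```bash
python3 -m handwheel '[[[-0.004,0,-0.0032,0,0.662],[-0.0041,0,-0.0031,0,0.662],[-0.0042,0,-0.003,0,0.662],[-0.0043,0,-0.0028,0,0.662],[0,0,0,0,0.662]]]'; python3 - <<'E'
from h import *
s=look(("side",),"F")
for i in range(3):
    o=telemetry.get_obs();print(o["force"].round(1),o["moment"].round(2),round(o["opening"],4),o["tool_pos"].round(4));vision.snapshot("wrist")
im=s["side"]["color"][180:340,250:410,::-1];cv2.imwrite("pics/F_crop.png",cv2.resize(im,None,fx=4,fy=4,interpolation=0))
E
```

```text
clock: 33.95
tool_pos: [0.5181, 0.0608, 0.179]
orientation: [-180.0, 0.0, -85.2]
force: [-0.5, -1.6, -0.1]
opening: 0.0298
[-0.2 -2.8  0.3] [-0.73  0.2   0.03] 0.0301 [0.5179 0.0603 0.1788]
[-0.1 -1.3  0.1] [-0.7   0.16  0.03] 0.0298 [0.5179 0.0601 0.1786]
[ 0.2 -1.7 -1. ] [-0.56  0.14 -0.04] 0.0298 [0.5179 0.0599 0.1785]
```

View pics/F_crop.png

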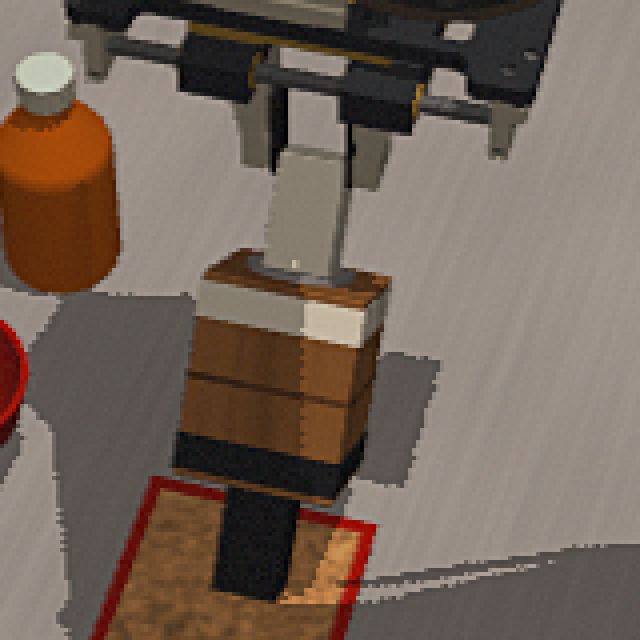

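```bash
python3 -m handwheel '[[[-0.0044,0,-0.0026,0,0.662],[-0.0044,0,-0.0025,0,0.662],[-0.0045,0,-0.0024,0,0.662],[-0.0046,0,-0.0023,0,0.662],[-0.0046,0,-0.0021,0,0.662],[0,0,0,0,0.662]]]'; python3 - <<'E'
from h import *
s=look(("side",),"G")
for i in range(3):
    o=telemetry.get_obs();print(o["force"].round(1),o["moment"].round(2),round(o["opening"],4),o["tool_pos"].round(4));vision.snapshot("wrist")
E
```

```text
clock: 34.65
tool_pos: [0.5164, 0.0831, 0.1912]
orientation: [-179.9, 0.0, -85.2]
force: [-0.0, -3.2, 2.7]
opening: 0.0295
[ 0.1 -2.8  3.9] [-1.3   0.2   0.03] 0.0295 [0.5163 0.0827 0.191 ]
[ 0.3 -2.8  4.1] [-1.28  0.12  0.01] 0.0298 [0.5163 0.0824 0.1909]
[ 0.8 -3.7  3.9] [-1.27  0.05 -0.02] 0.0298 [0.5163 0.0822 0.1908]
```

```bash
python3 -m handwheel '[[[-0.0046,0,-0.0023,0,0.662],[-0.0047,0,-0.0021,0,0.662],[-0.0047,0,-0.0019,0,0.662],[-0.0048,0,-0.0018,0,0.662],[-0.0048,0,-0.0017,0,0.662],[-0.0049,0,-0.0015,0,0.662],[-0.0049,0,-0.0014,0,0.662],[0,0,0,0,0.662]]]'; python3 - <<'E'
from h import *
s=look(("side",),"H")
for i in range(3):
    o=telemetry.get_obs();print(o["force"].round(1),o["moment"].round(2),round(o["opening"],4),o["tool_pos"].round(4));vision.snapshot("wrist")
im=s["side"]["color"][180:340,250:410,::-1];cv2.imwrite("pics/H_crop.png",cv2.resize(im,None,fx=4,fy=4,interpolation=0))
E
```

```text
clock: 35.52
tool_pos: [0.5133, 0.1165, 0.2034]
orientation: [-180.0, 0.0, -85.2]
force: [-0.3, -1.6, 4.8]
opening: 0.0297
[-0.7 -3.2  4.9] [-0.93  0.15  0.03] 0.0301 [0.5133 0.1161 0.2033]
[-0.2 -2.6  4.6] [-0.86  0.16 -0.02] 0.0298 [0.5133 0.1158 0.2032]
[-1.1 -1.7  6.1] [-0.92  0.16 -0.03] 0.0298 [0.5133 0.1157 0.2032]
```

View pics/H_crop.png

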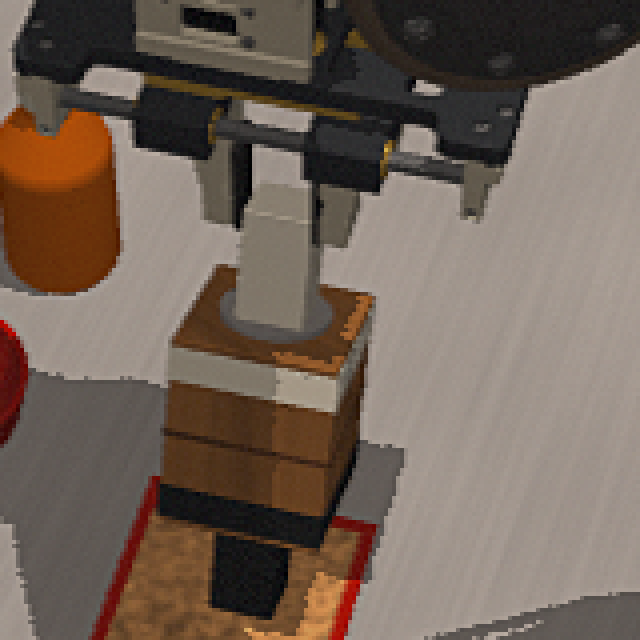

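```bash
python3 -m handwheel '[[[-0.005,0,-0.0014,0,0.662],[-0.005,0,-0.0012,0,0.662],[-0.005,0,-0.001,0,0.662],[-0.005,0,-0.0008,0,0.662],[-0.005,0,-0.0006,0,0.662],[-0.005,0,-0.0005,0,0.662],[-0.005,0,-0.0003,0,0.662],[-0.005,0,-0.0002,0,0.662],[-0.005,0,0,0,0.662],[-0.005,0,0,0,0.662],[0,0,0,0,0.662]]]'; python3 - <<'E'
from h import *
s=look(("side",),"I")
for i in range(3):
    o=telemetry.get_obs();print(o["force"].round(1),o["moment"].round(2),round(o["opening"],4),o["tool_pos"].round(4));vision.snapshot("wrist")
im=s["side"]["color"][180:340,250:410,::-1];cv2.imwrite("pics/I_crop.png",cv2.resize(im,None,fx=4,fy=4,interpolation=0))
E
```

```text
clock: 36.63
tool_pos: [0.5098, 0.167, 0.2101]
orientation: [-179.9, 0.1, -85.2]
force: [0.3, -0.6, 9.7]
opening: 0.0296
[ 0.4 -1.2  9. ] [-0.28  0.28  0.02] 0.0297 [0.5098 0.1667 0.2101]
[-0.1 -1.4  9.2] [-0.23  0.28  0.02] 0.0299 [0.5098 0.1666 0.2101]
[-0.3 -0.9  8.2] [-0.17  0.25 -0.02] 0.0295 [0.5098 0.1665 0.2101]
```

View pics/I_crop.png

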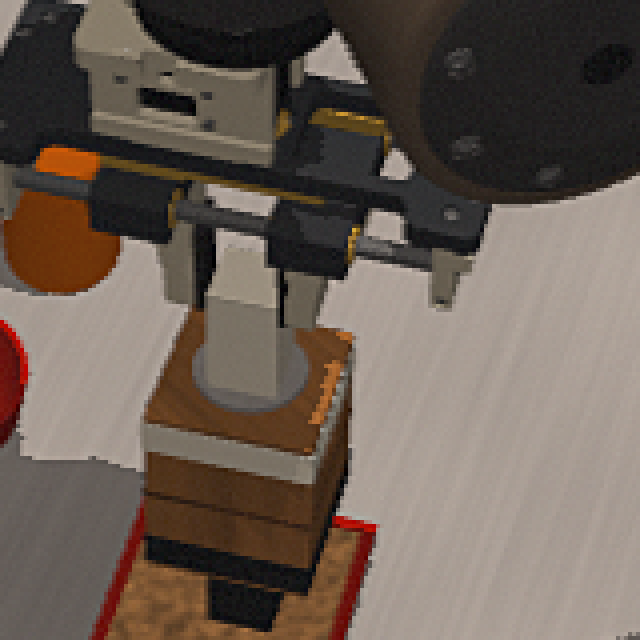

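```bash
python3 -m handwheel '[[[-0.0045,0,-0.0003,0,0.662],[-0.0045,0,0,0,0.662],[-0.0045,0,0.0003,0,0.662],[-0.0045,0,0.0004,0,0.662],[0,0,0,0,0.662]]]'; python3 - <<'E'
from h import *
pics,p=millfit([.507,.180,.1,np.radians(-85),np.pi/2-.03],[0,1,4],"J",("side",))
for i in range(3):
    o=telemetry.get_obs();print(o["force"].round(1),o["moment"].round(2),round(o["opening"],4),o["tool_pos"].round(4));vision.snapshot("wrist")
im=cv2.imread("pics/J_side_fit.png")[200:360,250:410];cv2.imwrite("pics/J_crop.png",cv2.resize(im,None,fx=4,fy=4,interpolation=0))
E
```

```text
clock: 37.25
tool_pos: [0.5082, 0.185, 0.2094]
orientation: [-179.9, 0.1, -85.2]
force: [0.5, 0.8, 8.2]
opening: 0.03
side conf 0.85 area 3420
mill [0.5065 0.1814 0.1   ] yaw -85.0 elev 90.1 cost 0.072
t 37.35 tcp [0.5082 0.1847 0.2095] rpy [-1.799e+02  1.000e-01 -8.520e+01] F [-1.34  0.62  7.93] M [0.11 0.37 0.01] open 0.0299
[-1.3  0.6  7.9] [0.11 0.37 0.01] 0.0299 [0.5082 0.1847 0.2095]
[-0.9 -0.3  8.3] [0.1  0.37 0.05] 0.0296 [0.5081 0.1846 0.2095]
[0.1 0.  8.1] [0.12 0.39 0.04] 0.0298 [0.5081 0.1846 0.2095]
```

View pics/J_crop.png

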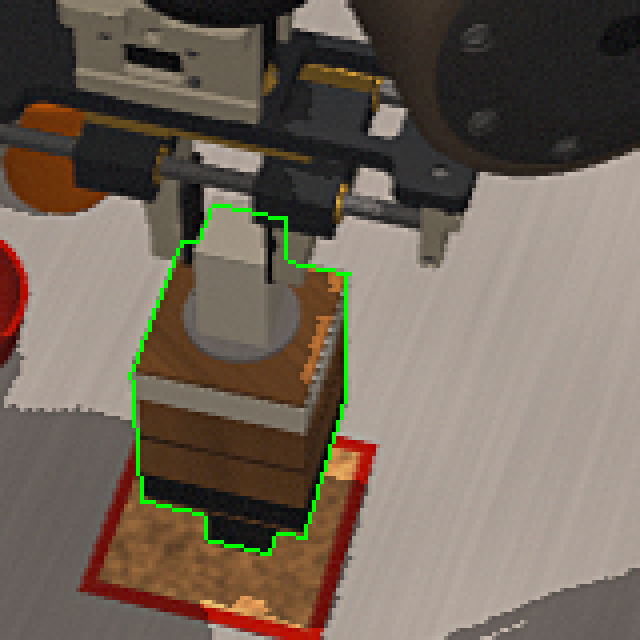

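Upright at about 90° and centred over the mat, foot near (240,540) in the crop. I'll release slowly and retreat straight up.

```bash
python3 -m handwheel '[[[0,0,-0.0006,0,0.662],[0,0,0,0,0.655],[0,0,0,0,0.65],[0,0,0,0,0.64],[0,0,0,0,0.6],[0,0,0,0,0.5],[0,0,0,0,0.4],[0,0,0,0,0.3],[0,0,0,0,0.2],[0,0,0,0,0.2]]]'; python3 - <<'E'
from h import *
wrist("K");pics,p=millfit([.507,.1815,.1,np.radians(-85),np.pi/2],[0,1,4],"K",("side",))
im=cv2.imread("pics/K_side_fit.png")[200:360,250:410];cv2.imwrite("pics/K_crop.png",cv2.resize(im,None,fx=4,fy=4,interpolation=0))
E
```

```text
clock: 38.33
tool_pos: [0.5076, 0.1832, 0.2092]
orientation: [180.0, -0.0, -85.3]
force: [0.3, -0.8, 0.5]
opening: 0.0628
side conf 0.92 area 3459
mill [0.5056 0.1833 0.1   ] yaw -85.0 elev 91.22 cost 0.033
t 38.48 tcp [0.5076 0.1832 0.2093] rpy [180.    0.  -85.2] F [-0.2   0.31 -0.72] M [0.   0.05 0.04] open 0.0689
```

View pics/K_crop.png

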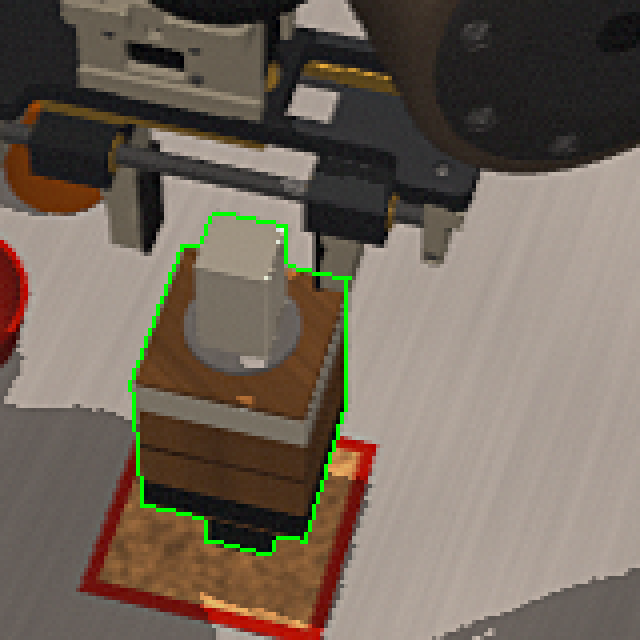

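View pics/K_wrist.png

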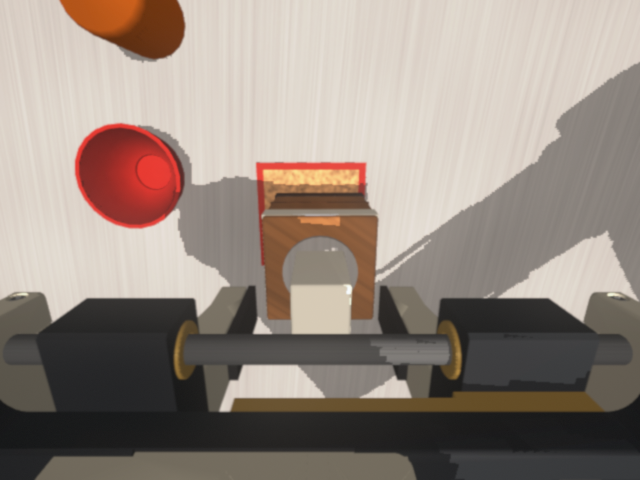

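It stands free, with both fingers well clear. Retreating upwards, then a final check.

```bash
python3 -m handwheel '[[[0,0,-0.005,0,0.2],[0,0,-0.01,0,0.1],[0,0,-0.015,0,0],[0,0,-0.02,0,0],[0,0,-0.02,0,0],[0,0,-0.02,0,0],[0,0,-0.02,0,0],[0.015,0,-0.01,0,0],[0.02,0,0,0,0],[0.02,0,0,0,0],[0.025,0,0,0,0],[0.025,0,0,0,0],[0.025,0,0,0,0],[0.025,0,0,0,0],[0.025,0,0,0,0],[0,0,0,0,0],[0,0,0,0,0]]]'; python3 - <<'E'
from h import *
pics,p=millfit([.506,.183,.1,np.radians(-85),np.pi/2],[0,1,4],"L",("side","top"))
for n,s in pics.items():
  for t in ["mat","mug","soap","bowl"]: print(n,t,[(r["xy"],onz(s,r["xy"],0).round(3)) for r in place_of(t,s)[:1]])
a=np.hstack([pics["side"]["color"],pics["top"]["color"]])[:,:,::-1];cv2.imwrite("pics/L_both.png",cv2.resize(a,(800,300),interpolation=cv2.INTER_AREA))
m=np.array([.5148,.1826]);d=p[:2]-m;c,s_=np.cos(np.radians(4.8)),np.sin(np.radians(4.8));print("foot in mat frame mm",(np.array([c*d[0]+s_*d[1],-s_*d[0]+c*d[1]])*1000).round(1))
E
```

```text
clock: 39.9
tool_pos: [0.5223, 0.0022, 0.3298]
orientation: [-180.0, 0.0, -85.4]
force: [0.4, 0.7, -0.2]
opening: 0.0875
side conf 0.28 area 3390
top conf 0.82 area 2935
mill [0.5063 0.1834 0.1   ] yaw -85.0 elev 90.01 cost 0.107
t 40.1 tcp [0.5225 0.0043 0.3294] rpy [-180.     0.   -85.2] F [-0.66  0.3   0.19] M [0.05 0.15 0.04] open 0.0878
side mat [([306.1, 326.8], array([0.517, 0.179, 0.   ]))]
side mug [([308.0, 170.0], array([ 0.663, -0.216,  0.   ]))]
side soap [([265.3, 244.0], array([0.666, 0.022, 0.   ]))]
side bowl [([233.5, 289.8], array([0.678, 0.148, 0.   ]))]
top mat []
top mug [([429.6, 192.0], array([ 0.662, -0.212,  0.   ]))]
top soap []
top bowl [([234.4, 187.6], array([0.675, 0.151, 0.   ]))]
foot in mat frame mm [-8.4  1.5]
```

View pics/L_both.png

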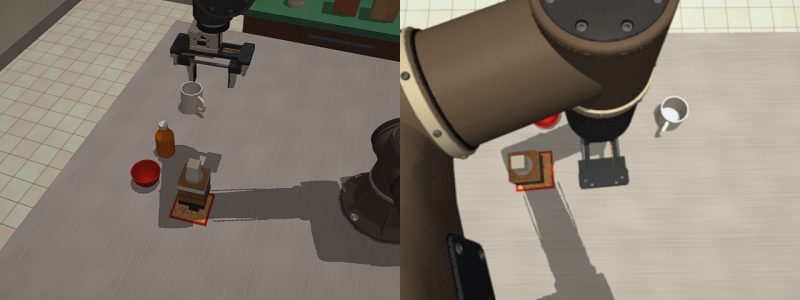

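The mill stands upright on the mat, at (195,190) in the left half of the picture. Its foot is 8 mm and 2 mm off the mat's centre, and the bystanders haven't moved.

```bash
python3 -c "
from plant import close_job
print(close_job())"
```

```text
the job is handed in; nothing more can be done
None
```

The mill is home, but **I broke the "never lift it clear of the counter" rule once**, during the first tip-up.

**What I did:** I tipped the mill up onto its white end, released it and let it stand there by itself. I then laid it over towards the mat, upside down, and pulled it back about 12 mm along the counter to centre the last step. Finally I tipped it up about its black end, released it on the mat and backed the gripper away. It took about 40 of the 72 s.

**The lift:** at about 50° of tilt the grip held the mill too firmly to pivot. Its foot came about 20 mm off the counter and was carried forward, for about 2 to 3 s. I set it back down gently and kept it pressed on the counter from there. On the second tip-up I used a smaller grip, and neither the forces nor the pictures showed the foot leaving the counter.

**Last checks:**
- **Mill:** it stands at about 90° with its foot about 8 mm and 2 mm off the mat's centre, so wholly on the mat with about 30 mm to spare. One of the two pictures behind this last fit had a low-confidence detection (0.28), but the earlier fits and the pictures agree.
- **Mug, soap bottle and bowl:** where detected, they are within about 1 cm of where they started, which is the detector's scatter. The top camera could not find the soap bottle or mat at the end because the arm hid them.
- **Force and contact:** wrist forces stayed around 10 N or less in every reading I took. The gripper was touching nothing at hand-in.

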